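# Lock up a forme with a ratchet lever

## Task

Lock up the type in the lock-up bed for proofing. Lay the solid metal block that fills the width of the bed's channel (the 50 mm one) flat into the gap between the type and the jaw and let go of it; then swing the ratchet lever back and forth through full strokes, running the jaw up notch by notch, until the forme is clamped firmly - a stroke that takes a pull of about 7 to 11 newtons at the handle is right. Do not overtighten it, never force the lever against its stops, and leave the other blocks and tools where they are.

Things in the scene. Friction and masses are not known exactly. Their poses are not given: they have to be found in the camera images.
- lockup: Lock-up bed, fixed on the table: dark steel plate 266 x 135 x 6 mm. Origin on the underside (table level); x along its channel, y across, z up. Channel floor 6 mm over the table; two rails (inner faces y = -27 and +27 mm, 12 mm wide, bevelled inside, tops 14 mm over the table, x = -130 to +30 mm). From -x to +x stand: stop bar, type, gap, sprung jaw head, rack, ratchet wheel, with the lever over +y.
- gap_end (a point): Fixed point on the channel floor, mid-channel, under the place where the jaw head's face stands at the start (bed x = -19 mm). The head is a steel plate 50 mm wide, its top 27 mm over the table. It runs towards the bed's -x, 3.1 mm a notch, and is carried on springs: each notch after it has met the block adds about 35 N of clamping. The holding pawl keeps what is gained.
- shaft (a point): Fixed point on the upright shaft of the ratchet wheel, 42 mm over the table, at bed x = +70, y = -17 mm. The wheel (24 saw teeth, 88 mm across) lies flat under the lever and drives the jaw's rack; the lever turns round this shaft.
- stop_bar: Fixed stop at the channel's -x end: a dark steel bar across the channel with two brass nuts, top 28 mm over the table. Origin on the channel floor, in the middle of the face that the type leans on; axes as the bed's; the type is on its +x side.
- type_forme: Lines of metal type standing in the channel, against the stop bar or up to 3 mm from it: 51 mm across the channel (its own x), 34 mm along the channel (its own y), top 29 mm over the table. Origin in the middle of its underside. Loose: it is pushed up to the stop bar as the jaw tightens.
- spacer: The block to put in: solid plain blue-grey metal, 50 mm long (its x), 26 wide (its y), 22 high, some 0.14 kg, on the table right of the bed. Origin mid-underside. In the bed its 50 mm run across the 54 mm channel, underside on the floor; type and jaw head leave at least 32 mm for its 26. Seated, its top half stands clear of the rails: it can be held by its 50 mm ends.
- handle (a point): Middle of the lever's upright round wooden handle: 20 mm thick, from 57 to 105 mm over the table, this point 79 mm over it. It moves on a circle of radius 115 mm round the shaft, level.
- lever (a joint): Lever angle: 0 at the back stop, 0.52 rad at the front stop; the handle lies from the shaft at q + 1.309 rad, counted from the bed's x towards its y. Growing q tightens; the way back is free, with clicks. Below 0.08 to above 0.42 gains a notch; it stays put. Pull at the handle near q = 0.48: free 0 to 2 N, then 3.5 N more a notch; firm at 7 N, right to 11, too tight from 14. Stops are rubber, 1 mm per 8 N.
- short_block: Not to be used: another blue-grey metal block, 44 x 32 x 22 mm, lying near the spacer. Origin at the middle of its underside.
- wood_block: Not to be used: a wooden block, 60 x 24 x 18 mm, lying near the spacer. Origin at the middle of its underside.
- stick: Bystander: a flat steel composing stick, 48 x 190 x 20 mm, left of the bed. Origin at the middle of its underside.
- iron_quoin: Bystander: a small dark iron quoin, 44 x 20 x 18 mm, at the left edge of the table. Origin at the middle of its underside.
Things that resemble listed ones, but are neither listed nor needed, are in the scene too. What is shaped like the type_forme but red is not meant. What is shaped like the spacer but red is not meant.

How it is judged:
On the way, in this order (a step that is already met when the one before it is completed fails the run):
1. the block lies flat in the channel between type and jaw, let go (z of spacer in the frame of lockup between 0.003 and 0.01 m and y of spacer in the frame of lockup between -0.004 and 0.004 m and x of spacer in the frame of lockup between -0.055 and -0.028 m and angle between spacer's own z axis and vertical below 0.08 rad and angle between the x axis of spacer and the y axis of lockup, either way round below 0.12 rad and contact force between the fingers and spacer below 0.3 N), for 0.2 s.
2. the lever is swung forward (value of joint lever above 0.4 rad).
3. the lever is swung back (value of joint lever below 0.1 rad).
4. the lever is swung forward again (value of joint lever above 0.4 rad).
At the end, for the whole second after the job is handed in: The spacer lies flat on the channel floor (within 3 mm), square across the channel between type and jaw, the type stands flat against it, and the ratchet holds them clamped with 33 to 125 N between spacer and type (z of spacer in the frame of lockup between 0.003 and 0.01 m and y of spacer in the frame of lockup between -0.004 and 0.004 m and x of spacer in the frame of lockup between -0.055 and -0.028 m and angle between each of spacer, type_forme's own z axis and vertical below 0.08 rad and angle between the x axis of spacer and the y axis of lockup, either way round below 0.12 rad and contact force between spacer and type_forme between 33 and 125 N and z of type_forme in the frame of lockup between 0.003 and 0.01 m and linear speed of spacer below 0.01 m/s); the robot touches nothing.
It fails at once if the forme is overtightened (more than 150 N between spacer and type) (contact force between spacer and type_forme above 150 N).
It fails at once if the lever is forced against one of its stops (pressed more than 0.025 rad into the stop's rubber, about 25 N at the handle) (value of joint lever above 0.545 rad or value of joint lever below -0.025 rad).
It fails at once if the type is tipped (angle between type_forme's own z axis and vertical above 0.25 rad).
It fails at once if another block or tool is pushed aside by more than 20 mm (distance of any of short_block, wood_block, stick, iron_quoin from where it was at the start of the episode above 0.02 m).
It also fails if it takes over 58 s, if anything falls off the work surface, if the arm or the gripper's body presses on something with over 40 N, if the wrist force passes 120 N, or if a joint passes its speed limit or range.

## Robot

A 6-joint arm with a two-finger parallel gripper is mounted at the origin on a cart in front of the work surface, level with it; the furniture and walls round the work are solid. World frame = base frame: x ahead of the robot, y to its left, z up, the work surface at z = 0. Lengths are in m, angles in rad, forces in N, time in s.
With the tool pointing down it reaches from about 0.35 to 0.85 m from the base axis. Payload 8.1 kg.
Tool frame: the origin (TCP) lies on the centre line of the jaws, within the pads' length; the fingertips stand 11 mm ahead of it and the grasp point (between the pads) lies 8 mm behind it (tip_reach is the z of the fingertips in the tool frame, in m); z points along the fingers, y is the direction in which the jaws open and shut (so a half turn about z gives the same grasp; the last joint's range is limited). The gripper opens to 93 mm and grips with 3 to 60 N. Pads are 15 mm wide; open, the fingers measure 128 mm over their backs; the gripper's body (75 mm by 188 mm) begins 65 mm behind the grasp point.
Start: joints at [1.127, 0.13, 1.488, -0, 1.523, -0.085], TCP at [0.211, 0.562, 0.23] pointing down, gripper open.
Joint ranges: [-2.96, 2.96], [-0.89, 2.26], [0.02, 2.5], [-1.34, 4.48], [0, 2.73], [-2.66, 2.66]. Speed limits (rad/s): [2.39, 2.39, 2.79, 3.14, 3.14, 3.14].

## Interface

Orientations are given as a rotation vector (axis times angle).
In Python, from plant import read_state, read_camera, camera_params, close_job, silhouettes, tip_of, tip_reach gives the robot as it stands.
- The arm moves only by the shell command python3 -m creep 'ROWS' [FORCE]. ROWS is JSON, a list of rows, each a list of 5 numbers: the shift along the tool's x, y, z in m, then the turn about the tool's z in rad, then the closure in counts, from 0 (fully open) to 255 (shut). In form: [[dx, dy, dz, twist, gripper], ...]. A call has 1 to 12 rows; each row shifts and turns the commanded pose from where the row before left it, along the tool's axes as they then stand; what a row does not reach is not made up. A row lasts 1/12 s, in which the tool goes at most 41.7 mm and 7.16 degrees, less where a joint would pass 70% of its speed; a pose out of reach is approached as far as the arm can. A call is refused whole if a number of a shift passes 0.0417 or a number of a turn 0.125, either way. A call with a gripper value outside its range is refused whole. The fingers move at their own pace and stop on an object; FORCE is the grip in N (left out, the last holds). Time passes only in rows, so rows that do not move let the fingers close. It gives the time, the measured TCP pose, the force and the opening at its end, in the units of the state.
- read_state(): the state, without advancing time (a new reading comes with each control period).
- read_camera(name): name is "side" or "top"; returns the picture (480x640x3 uint8, red, green, blue); there is no depth.
- camera_params(name): a dict with "fov_y" (degrees; the focal length in pixels is half the picture's height over the tangent of half this angle, whatever the lens; pixels are square), "cx", "cy" (the principal point, pixels), "k1" (the pictures are not rectified: a ray, as slopes to the right and down, at radius r is drawn at 1 + k1 r^2 times it, then the intrinsics apply), "position" and "rotation" of the camera in the world. Camera axes: x right, y down, z forward; pixel columns grow to the right and rows downward; lengths in m; the calibration is good to about 2 mm. A picture is of the moment at which its call begins. camera_params takes no time and is no camera call.
- close_job(): hands the job in, once; it reports no verdict.
Trained networks look in the newest picture that a camera, given by its name, has taken for a name from the list of things; names that differ only in an ending like _2 or _b are one class to them, and where a whole thing is asked for, a point or a joint stands for the part that bears it (a point fixed in the world has none). Each returns a list of dicts, best first, with "confidence" (0 to 1); they miss things now and then, are a little off and sometimes report something else, mostly with a low value. They report only what shows in the picture. A call takes as long as a camera call. They do not tell look-alikes from the thing itself.
- silhouettes(camera, query): "region" (480x640 bool, what is visible of it) and "pixel" ([column, row] in pixels, amid what is visible of it).
- tip_of(camera, query): "pixel" ([column, row] in pixels: a listed point, or the origin of a listed thing).
The state is a dict: "t": time; "q": joint angles; "dq": joint speeds; "joint_torque": joint torques, N m; "tool_pos": TCP position; "orientation": TCP orientation; "force": force on the tool from outside, world axes, zero at the start; "wrist_torque": the same for the moment, N m; "opening": finger opening in m.
Only numpy, scipy, OpenCV 4.12 (cv2) and the standard library are available. Lean on these libraries where they do the work, as an engineer would, in place of code of your own. Each camera call takes 0.05 s, during which the arm holds its last target.

## Working session

There is one attempt and no reset: what is moved stays moved. The work goes in short steps, Python scripts to look and compute and a shell command to move; the robot and the scene stay as the last step left them, time stands still between calls to the robot, and variables do not carry over. Pictures are saved under pics/ and viewed, and the job is handed in when it is done.

```bash
ls; mkdir -p pics
python3 - <<'E'
from plant import *
import cv2
s=read_state();print(s)
for c in("side","top"):
    p=camera_params(c);print(c,p)
    cv2.imwrite(f"pics/{c}0.png",read_camera(c)[:,:,::-1])
E
```

```text
pics
{'t': 0.0, 'q': array([ 1.12662644e+00,  1.31161784e-01,  1.48927596e+00,  9.61392906e-06,
        1.52298100e+00, -8.53775535e-02]), 'dq': array([ 0.00056543, -0.00042721, -0.00045488, -0.00011472,  0.00045678,
       -0.00103473]), 'joint_torque': array([-7.06784067e-04, -5.59851944e+01, -4.91751087e+01,  7.62934657e-02,
        3.60447506e-02, -2.33657829e-04]), 'tool_pos': array([0.21041494, 0.56131408, 0.22858887]), 'orientation': array([-5.60485128e-01, -3.09069452e+00,  2.76409043e-03]), 'force': array([ 0.24331155,  0.19771637, -0.63765969]), 'wrist_torque': array([-0.00659519, -0.05327613,  0.02155772]), 'opening': 0.09284027001578313}
side {'fov_y': 56.79404513531006, 'cx': 321.5948581252716, 'cy': 239.85924838141867, 'k1': -0.05404335994003938, 'position': array([ 0.76662903, -0.83008213,  0.71398781]), 'rotation': array([-2.20732659, -0.39144032,  0.19465851])}
top {'fov_y': 51.54852338811506, 'cx': 316.83316015461816, 'cy': 248.18010460306616, 'k1': -0.05253838716058411, 'position': array([ 0.35113404, -0.05066471,  1.01847272]), 'rotation': array([-2.13843485,  2.15885628, -0.20256196])}
```

View pics/side0.png

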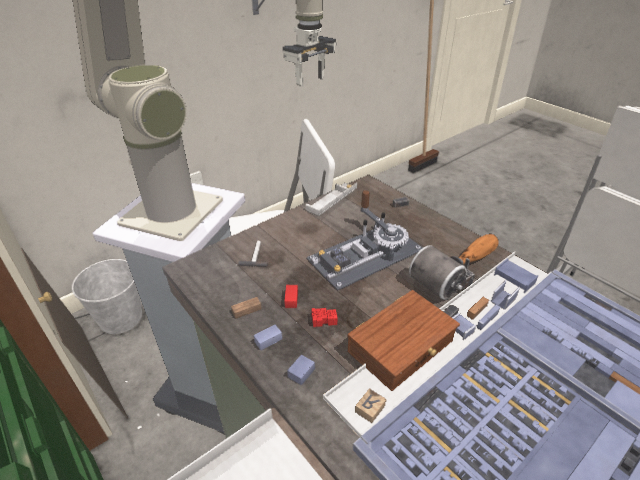

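View pics/top0.png

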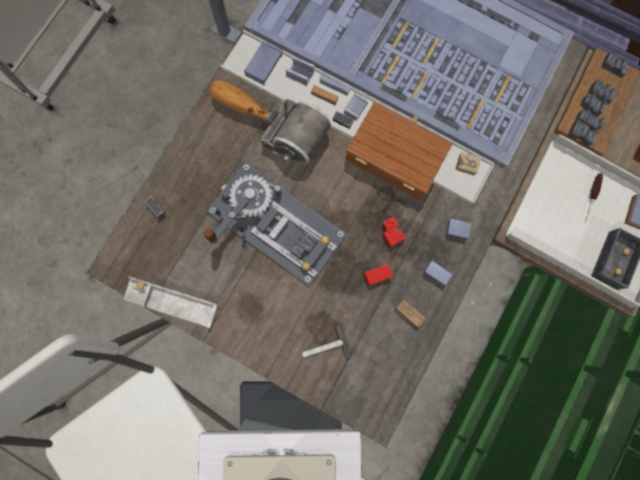

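```bash
cat > h.py <<'E'
from plant import *
import numpy as np, cv2
from scipy.spatial.transform import Rotation as R
class Cam:
    def __init__(s,n):
        p=camera_params(n);s.n=n;s.f=240/np.tan(np.radians(p['fov_y'])/2);s.cx,s.cy,s.k=p['cx'],p['cy'],p['k1'];s.p=np.array(p['position']);s.R=R.from_rotvec(p['rotation']).as_matrix()
    def ray(s,px):
        d=(np.array(px,float)-[s.cx,s.cy])/s.f;u=d.copy()
        for _ in range(30):u=d/(1+s.k*(u@u))
        v=s.R@np.array([u[0],u[1],1]);return v/np.linalg.norm(v)
    def proj(s,P):
        c=(np.atleast_2d(P)-s.p)@s.R;u=c[:,:2]/c[:,2:];r=(u**2).sum(1,keepdims=True)
        return u*(1+s.k*r)*s.f+[s.cx,s.cy]
    def plane(s,px,z):
        v=s.ray(px);return s.p+v*(z-s.p[2])/v[2]
S,T=Cam('side'),Cam('top')
def tri(ps,pt):
    A=[];b=[]
    vs,vt=S.ray(ps),T.ray(pt)
    M=np.stack([vs,-vt],1);l=np.linalg.lstsq(M,T.p-S.p,rcond=None)[0]
    a,b=S.p+l[0]*vs,T.p+l[1]*vt
    return (a+b)/2,np.linalg.norm(a-b)
def crop(n,x0,y0,w,h,k,name):
    im=read_camera(n)[y0:y0+h,x0:x0+w,::-1]
    cv2.imwrite(name,cv2.resize(im,None,fx=k,fy=k,interpolation=cv2.INTER_CUBIC))
E
python3 - <<'E'
from h import *
np.set_printoptions(precision=4,suppress=True)
for n in ['lockup','spacer','short_block','wood_block','type_forme','stop_bar','gap_end','shaft','handle','stick','iron_quoin']:
    for c in('side','top'):
        for d in tip_of(c,n)[:4]: print(n,c,np.round(d['pixel'],1),round(d['confidence'],2))
crop('side',220,280,150,110,5,'pics/s1.png')
crop('top',350,190,140,140,5,'pics/t1.png')
crop('side',290,170,150,120,5,'pics/s2.png')
crop('top',190,150,170,140,4,'pics/t2.png')
E
```

```text
lockup side [360.5 251.7] 0.64
lockup top [275.6 222.1] 0.84
spacer side [264.9 340. ] 0.89
spacer side [288.6 296.7] 0.81
spacer side [327.9 198.8] 0.54
spacer top [373.9 274.4] 0.67
short_block side [303.1 369.6] 0.61
short_block side [265.8 343.1] 0.54
short_block top [454.5 230.1] 0.59
wood_block side [246.3 309.7] 0.77
wood_block top [409.1 312.8] 0.63
type_forme side [324.5 320.9] 0.94
type_forme side [338.4 263.4] 0.72
type_forme top [307.7 247.6] 0.9
type_forme top [389.2 232.6] 0.86
stop_bar side [331.3 264. ] 0.64
stop_bar top [309.8 254. ] 0.84
gap_end side [358.4 251.7] 0.91
gap_end top [282.8 230.5] 0.71
shaft side [390.3 235.1] 0.97
shaft top [253.6 196.7] 0.56
handle side [365.4 199.7] 0.61
handle top [208.8 235.1] 0.83
stick side [328.2 196.5] 0.92
stick top [169.2 302.2] 0.91
iron_quoin side [399.3 204.4] 0.59
iron_quoin top [158.6 207.4] 0.58
```

View pics/s1.png

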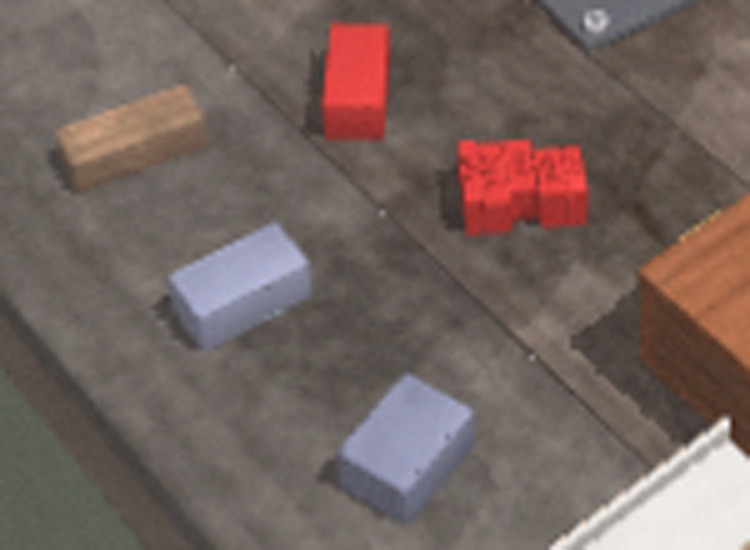

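View pics/t1.png

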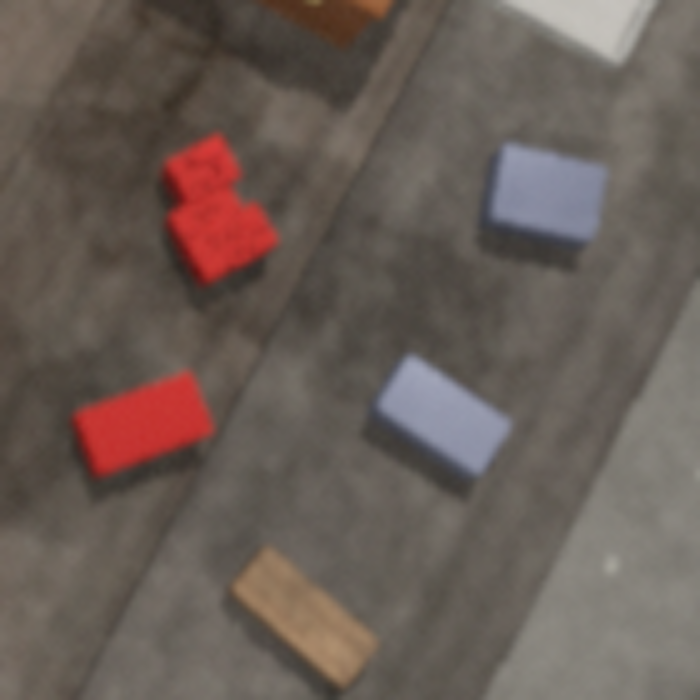

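View pics/s2.png

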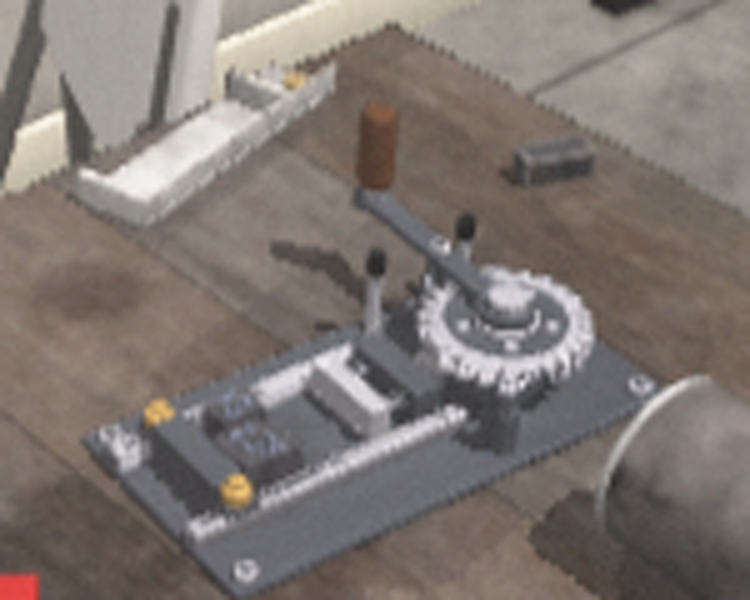

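View pics/t2.png

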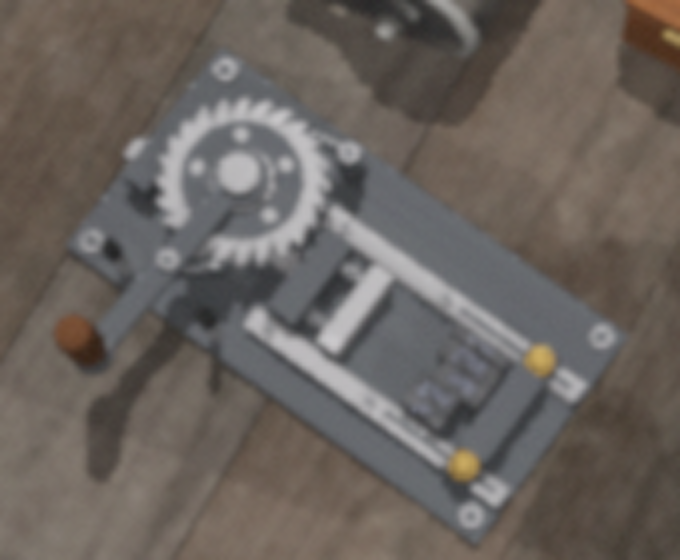

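```bash
cat > fit.py <<'E'
from h import *
from scipy.optimize import least_squares
np.set_printoptions(precision=4,suppress=True)
def W(p,L):
    c,s=np.cos(p[2]),np.sin(p[2]);L=np.atleast_2d(np.array(L,float))
    return np.stack([p[0]+c*L[:,0]-s*L[:,1],p[1]+s*L[:,0]+c*L[:,1],L[:,2]],1)
E
python3 - <<'E'
from fit import *
# bed: corners of plate top
hx,hy=.133,.0675
tp=np.array([(228,48),(628,338),(478,545),(68,248)])/4+[190,150]
for px in tp: print(T.plane(px,.006))
q=[T.plane(px,.006) for px in tp]
print('sides',[np.linalg.norm(q[i]-q[(i+1)%4]) for i in range(4)])
# corner order: (+x,-y?) guess: stop bar end is lower right; x points to upper-left
L=[( hx,-hy,.006),(-hx,-hy,.006),(-hx,hy,.006),(hx,hy,.006)]
g=np.mean(q,0)
d=(q[0]-q[1]);p0=[g[0],g[1],np.arctan2(d[1],d[0])]
sp=np.array([(85,440),(245,597)])/5+[290,170]
f=lambda p:np.r_[(T.proj(W(p,L))-tp).ravel(),(S.proj(W(p,[(-hx,hy,.006),(-hx,-hy,.006)]))-sp).ravel()]
ft=lambda p:f(p)[:8]
r=least_squares(f,p0);rt=least_squares(ft,p0);print('bed',r.x,r.fun.reshape(-1,2),rt.x)
p=r.x
print('gap',W(p,(-.019,0,.006)),S.proj(W(p,(-.019,0,.006))),T.proj(W(p,(-.019,0,.006))))
print('shaft',S.proj(W(p,(.07,-.017,.042))),T.proj(W(p,(.07,-.017,.042))))
print('tri gap',tri((358.4,251.7),(282.8,230.5)),'shaft',tri((390.3,235.1),(253.6,196.7)),W(p,(.07,-.017,.042)),'handle',tri((365.4,199.7),(208.8,235.1)))
for qv in(0,.26,.52):
    a=qv+1.309;h=W(p,(.07+.115*np.cos(a),-.017+.115*np.sin(a),.079));print(qv,h,S.proj(h),T.proj(h))
# spacer fit via silhouettes
m={}
for c,C in(('side',S),('top',T)):
    read_camera(c)
    best=None
    for nm in('spacer','short_block'):
        for dd in silhouettes(c,nm):print(c,nm,dd['pixel'],dd['confidence'],dd['region'].sum())
im={c:read_camera(c) for c in('side','top')}
def mask(c,cx,cy,r=28):
    a=im[c].astype(int);b=(a[...,2]-a[...,0]>22);lo=np.zeros_like(b);lo[cy-r:cy+r,cx-r:cx+r]=1
    n,l=cv2.connectedComponents((b&lo).astype(np.uint8));k=max(range(1,n),key=lambda i:(l==i).sum());return l==k
def boxm(C,p,d):
    P=W(p,[(sx*d[0]/2,sy*d[1]/2,z) for sx in(1,-1) for sy in(1,-1) for z in(0,d[2])])
    h=cv2.convexHull((C.proj(P)*16*4).astype(np.int32)//4)
    o=np.zeros((480,640),np.uint8);cv2.fillConvexPoly(o,h,1,shift=4);return o>0
from scipy.optimize import minimize
for nm,sp,tp in(('A',(267,337),(438,273)),('B',(301,369),(459,229))):
    ms,mt=mask('side',*sp),mask('top',*tp);print(nm,ms.sum(),mt.sum())
    ct=np.argwhere(mt).mean(0)[::-1];g=T.plane(ct,.02)
    for d in((.050,.026,.022),(.044,.032,.022)):
        def cost(p,both=True):
            iou=lambda a,b:(a&b).sum()/(a|b).sum()
            return -iou(boxm(S,p,d),ms)-iou(boxm(T,p,d),mt)
        b=min((minimize(cost,[g[0],g[1],y],method='Nelder-Mead',options=dict(initial_simplex=[[g[0]+.004,g[1],y],[g[0]-.004,g[1]+.004,y],[g[0],g[1]-.004,y+.1],[g[0]-.002,g[1]-.003,y-.15]])) for y in np.arange(0,3.1,.26)),key=lambda r:r.fun)
        print(nm,d,b.x,b.fun)
E
```

```text
[0.7031 0.0681 0.006 ]
[ 0.545  -0.1411  0.006 ]
[ 0.4381 -0.0622  0.006 ]
[0.5947 0.15   0.006 ]
sides [np.float64(0.26225180980544816), np.float64(0.13284880434291618), np.float64(0.26375008943918343), np.float64(0.1358576854706333)]
bed [0.5722 0.0046 0.9363] [[-1.6648 -1.014 ]
 [ 0.6769 -1.304 ]
 [ 0.165  -0.4456]
 [-0.7851 -0.9029]
 [-1.8721 -0.1999]
 [-2.4357  0.5667]] [0.5703 0.0038 0.9292]
gap [[ 0.5609 -0.0107  0.006 ]] [[358.6961 255.9689]] [[284.1746 227.3621]]
shaft [[392.0638 235.7667]] [[253.0234 191.819 ]]
tri gap (array([ 0.5555, -0.007 ,  0.0145]), np.float64(0.006151605904925959)) shaft (array([0.6201, 0.0508, 0.0414]), np.float64(0.005731092715951073)) [[0.6274 0.0509 0.042 ]] handle (array([0.5327, 0.1315, 0.0782]), np.float64(0.0019601392275650246))
0 [[0.5556 0.1407 0.079 ]] [[374.3729 199.3793]] [[204.0419 222.9492]]
0.26 [[0.5349 0.1192 0.079 ]] [[364.5642 202.1113]] [[214.9583 233.4084]]
0.52 [[0.5204 0.0932 0.079 ]] [[356.3725 206.284 ]] [[228.4203 240.7248]]
side spacer [265.7, 336.4] 0.81 425
side spacer [290.0, 296.1] 0.65 283
side short_block [302.2, 367.8] 0.87 493
top spacer [377.0, 278.8] 0.65 271
top short_block [455.3, 229.1] 0.76 393
A 277 212
A (0.05, 0.026, 0.022) [ 0.4608 -0.3212  1.0751] -1.0928596106165913
A (0.044, 0.032, 0.022) [ 0.4613 -0.3222  0.7117] -1.0359435355600999
B 329 243
B (0.05, 0.026, 0.022) [ 0.5537 -0.3684  1.3791] -1.1874054294615042
B (0.044, 0.032, 0.022) [ 0.5527 -0.3703  1.5158] -1.1530275490631308
```

```bash
cat > spfit.py <<'E'
from fit import *
from scipy.optimize import minimize
im={c:read_camera(c) for c in('side','top')}
K=4
def soft(c,cx,cy,r=26):
    a=im[c][cy-r:cy+r,cx-r:cx+r].astype(np.float32)
    a=cv2.resize(a,None,fx=K,fy=K,interpolation=cv2.INTER_LINEAR)
    d=a[...,2]-a[...,0]
    return d,(cx-r,cy-r)
def boxm(C,p,d,o,shape):
    P=W(p,[(sx*d[0]/2,sy*d[1]/2,z) for sx in(1,-1) for sy in(1,-1) for z in(0,d[2])])
    h=cv2.convexHull(((((C.proj(P)-o+.5)*K)-.5)*16).round().astype(np.int32))
    m=np.zeros(shape,np.uint8);cv2.fillConvexPoly(m,h,1,shift=4);return m>0
def fitbox(sp,tp,d,p0,cams='st'):
    D=[]
    for c,C,px in(('side',S,sp),('top',T,tp)):
        if c[0] not in cams: continue
        s,o=soft(c,*px);D.append((C,s,np.array(o)))
    ms=[]
    for C,s,o in D:
        m=boxm(C,p0,d,o,s.shape)
        t=(np.median(s[m])+np.median(s[~m]))/2
        b=(s>t).astype(np.uint8)
        n,l=cv2.connectedComponents(b);c=np.bincount(l[b>0]);c[0:1]=0
        k=np.argmax(c);ms.append((C,l==k,o))
    def cost(p):
        return -np.mean([(lambda q:(q&m).sum()/(q|m).sum())(boxm(C,p,d,o,m.shape)) for C,m,o in ms])
    best=None
    for y in np.arange(0,3.1,.2):
        g=p0[:2]
        r=minimize(cost,[*g,y],method='Nelder-Mead',options=dict(initial_simplex=[[g[0]+.006,g[1],y],[g[0]-.006,g[1]+.006,y],[g[0],g[1]-.006,y+.1],[g[0]-.002,g[1]-.003,y-.15]],maxfev=150))
        if best is None or r.fun<best.fun:best=r
    r=minimize(cost,best.x,method='Nelder-Mead',options=dict(initial_simplex=best.x+np.array([[.002,0,0],[-.002,.002,0],[0,-.002,.05],[-.001,-.001,-.05]])))
    return r.x,r.fun,[m.sum()/K/K for _,m,_ in ms]
E
python3 - <<'E'
from spfit import *
for nm,sp,tp in(('A',(267,337),(438,273)),('B',(301,369),(459,229))):
  g=T.plane(tp,.015)
  for d in((.050,.026,.022),(.044,.032,.022)):
    for cams in('st','s','t'):
        print(nm,d,cams,*fitbox(sp,tp,d,[g[0],g[1],.8],cams))
E
```

```text
A (0.05, 0.026, 0.022) st [ 0.4627 -0.3246  0.9546] -0.903502549333576 [np.float64(440.75), np.float64(392.8125)]
A (0.05, 0.026, 0.022) s [ 0.4617 -0.3215  0.9393] -0.9596785179130909 [np.float64(440.75)]
A (0.05, 0.026, 0.022) t [ 0.4624 -0.3255  0.9554] -0.9790198841396587 [np.float64(392.8125)]
A (0.044, 0.032, 0.022) st [ 0.4624 -0.3238  1.0879] -0.8133161497453849 [np.float64(443.0), np.float64(393.6875)]
A (0.044, 0.032, 0.022) s [ 0.462  -0.3216  1.1573] -0.8428589373194322 [np.float64(443.0)]
A (0.044, 0.032, 0.022) t [ 0.4622 -0.3253  1.109 ] -0.8023611111111111 [np.float64(393.6875)]
B (0.05, 0.026, 0.022) st [ 0.5549 -0.372   1.258 ] -0.8017818892376851 [np.float64(508.25), np.float64(395.0)]
B (0.05, 0.026, 0.022) s [ 0.5542 -0.3688  1.2754] -0.827739993310291 [np.float64(508.25)]
B (0.05, 0.026, 0.022) t [ 0.556  -0.3739  1.22  ] -0.7898662913441239 [np.float64(395.0)]
B (0.044, 0.032, 0.022) st [ 0.5548 -0.373   1.3544] -0.8985901478185672 [np.float64(508.25), np.float64(395.0)]
B (0.044, 0.032, 0.022) s [ 0.5537 -0.3704  1.3552] -0.9444315275517322 [np.float64(508.25)]
B (0.044, 0.032, 0.022) t [ 0.555  -0.3745  1.3324] -0.9444029293080257 [np.float64(395.0)]
```

```bash
cat > go.py <<'E'
import sys
from fit import *
def rel(target,yaw=None,p=None,o=None):
    s=read_state();Rt=R.from_rotvec(s['orientation']).as_matrix();p=s['tool_pos']
    d=Rt.T@(np.array(target)-p)
    ty=np.arctan2(Rt[1,1],Rt[0,1]);print('t',round(s['t'],2),'pos',p,'ty',round(ty,3),'tilt',round(Rt[2,2],4),'F',s['force'],'op',round(s['opening'],4),'q6',round(s['q'][5],3))
    print('tool delta',d)
    if yaw is not None:
        w=(yaw-ty+np.pi/2)%np.pi-np.pi/2;print('twist',-w)
    return d
if __name__=='__main__':
    a=[float(x) for x in sys.argv[1:]];rel(a[:3],a[3] if len(a)>3 else None)
E
python3 go.py .45 .5613 .2286 .953; python3 go.py .462 -.3235 .2286 .953
python3 - <<'E'
from h import *
print('knob1',tri((365,222),(241,229)))
print('knob2',tri((290+465/5,170+225/5),(190+110/4,150+250/4)))
E
```

```text
t 1.9 pos [0.2107 0.5618 0.2296] ty 1.212 tilt -1.0 F [ 0.2815 -0.0526 -0.1504] op 0.093 q6 -0.085
tool delta [-0.2243  0.0835  0.001 ]
twist 0.2590110048613887
t 1.9 pos [0.2107 0.5618 0.2296] ty 1.212 tilt -1.0 F [ 0.2815 -0.0526 -0.1504] op 0.093 q6 -0.085
tool delta [-0.5462 -0.7407  0.001 ]
twist 0.2590110048613887
knob1 (array([0.54991078, 0.07347991, 0.04960048]), np.float64(0.00157752256815777))
knob2 (array([0.58477516, 0.12127872, 0.04824287]), np.float64(0.002898160977867829))
```

```bash
python3 -m creep '[[-0.038,0.014,0,0,0],[-0.038,0.014,0,0,0],[-0.038,0.014,0,0,0],[-0.038,0.014,0,0,0],[-0.038,0.014,0,0,0],[-0.034,0.013,0,0,0],[-0.0146,-0.0375,0,0,0],[-0.0146,-0.0375,0,0,0],[-0.0146,-0.0375,0,0,0],[-0.0146,-0.0375,0,0,0],[-0.0146,-0.0375,0,0,0],[-0.0146,-0.0375,0,0,0]]'; python3 -m creep '[[-0.0146,-0.0375,0,0,0],[-0.0146,-0.0375,0,0,0],[-0.0146,-0.0375,0,0,0],[-0.0146,-0.0375,0,0,0],[-0.0146,-0.0375,0,0,0],[-0.0146,-0.0375,0,0,0],[-0.0146,-0.0375,0,0,0],[-0.0146,-0.0375,0,0,0],[-0.0146,-0.0375,0,0,0],[-0.0146,-0.0375,0,0,0],[-0.0146,-0.0375,0,0,0],[-0.0146,-0.0375,0,0,0]]';  python3 go.py .462 -.3235 .1 .953
```

```text
t: 2.9
tool_pos: [0.4523, 0.3176, 0.2293]
orientation: [-0.56, -3.091, 0.0]
force: [0.7, -0.4, 0.7]
opening: 0.0928
t: 3.9
tool_pos: [0.4583, -0.1655, 0.23]
orientation: [0.561, 3.09, -0.0]
force: [1.6, 0.2, -0.1]
opening: 0.0928
t 3.9 pos [ 0.4583 -0.1655  0.23  ] ty 1.212 tilt -1.0 F [ 1.5549  0.1725 -0.1137] op 0.0928 q6 -1.664
tool delta [-0.0589 -0.1466  0.1301]
twist 0.25890668571809616
```

```bash
python3 -m creep '[[-0.0147,-0.0366,0.01,0,0],[-0.0147,-0.0366,0.01,0,0],[-0.0147,-0.0366,0.01,0,0],[-0.0147,-0.0366,0.01,0,0],[0,0,0.02,0.087,0],[0,0,0.02,0.086,0],[0,0,0.02,0.086,0],[0,0,0,0,0]]';  python3 go.py .462 -.3235 .1 .953
python3 - <<'E'
from h import *
crop('side',200,240,160,130,5,'pics/s3.png')
crop('top',370,200,130,130,5,'pics/t3.png')
E
```

```text
t: 4.57
tool_pos: [0.4598, -0.3196, 0.1248]
orientation: [-0.96, -2.984, -0.004]
force: [0.1, 1.0, -0.7]
opening: 0.0928
t 4.57 pos [ 0.4598 -0.3196  0.1248] ty 0.948 tilt -1.0 F [ 0.0937  1.0155 -0.7016] op 0.0928 q6 -1.647
tool delta [-0.0042 -0.0019  0.0248]
twist -0.004841440758890814
```

View pics/s3.png

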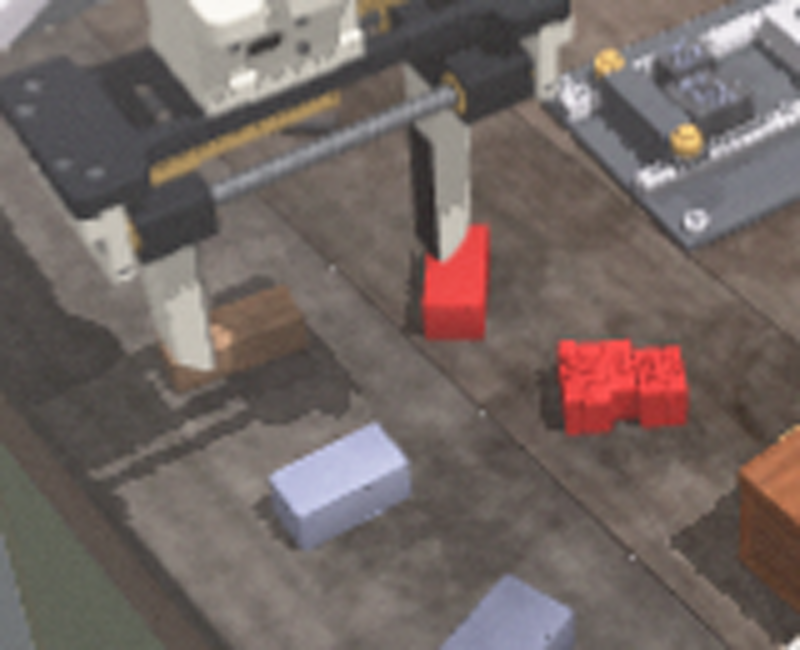

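View pics/t3.png

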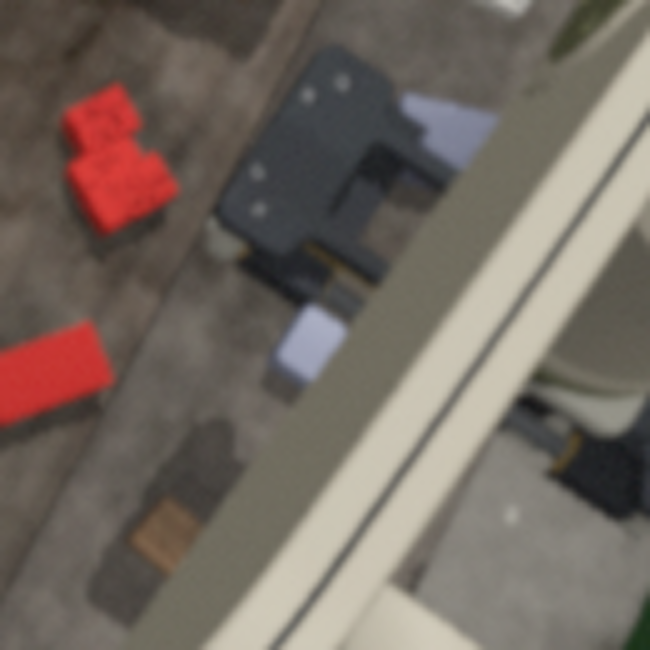

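```bash
python3 - <<'E'
from fit import *
s=read_state();Rt=R.from_rotvec(s['orientation']).as_matrix();p=s['tool_pos']
print(p,s['t'])
for y in(-.064,-.0465,.0465,.064): print(y,S.proj(p+Rt@[0,y,.011]),S.proj(p+Rt@[.0075,y,.011]),S.proj(p+Rt@[-.0075,y,.011]))
E
python3 go.py .462 -.3235 .0215 .953
```

```text
[ 0.4617 -0.3207  0.1292] 4.6667
-0.064 [[232.1824 313.3199]] [[230.3784 310.7795]] [[234.009 315.891]]
-0.0465 [[240.9073 309.2722]] [[239.0671 306.7792]] [[242.7703 311.795 ]]
0.0465 [[284.7612 288.9023]] [[282.7558 286.6426]] [[286.7898 291.1876]]
0.064 [[292.5615 285.2747]] [[290.5297 283.0557]] [[294.6166 287.5188]]
t 4.67 pos [ 0.4617 -0.3207  0.1292] ty 0.956 tilt -1.0 F [0.3978 0.2013 0.6886] op 0.0931 q6 -1.654
tool delta [-0.002  -0.0021  0.1077]
twist 0.002938506503012084
```

```bash
python3 -m creep '[[-0.001,-0.001,0.025,0,0],[-0.001,-0.001,0.025,0,0],[0,0,0.025,0,0],[0,0,0.018,0,0],[0,0,0.01,0,0],[0,0,0.0045,0,0],[0,0,0,0,0]]' 15;  python3 go.py .462 -.3235 .0215 .953
python3 - <<'E'
from h import *
crop('side',200,270,140,100,5,'pics/s4.png')
E
```

```text
t: 5.25
tool_pos: [0.4631, -0.324, 0.0227]
orientation: [0.953, 2.993, -0.0]
force: [-0.0, -0.3, 1.0]
opening: 0.0933
t 5.25 pos [ 0.4631 -0.324   0.0227] ty 0.955 tilt -1.0 F [-0.0058 -0.2682  0.9506] op 0.0933 q6 -1.656
tool delta [ 0.0012 -0.0002  0.0012]
twist 0.001525572369685424
```

View pics/s4.png

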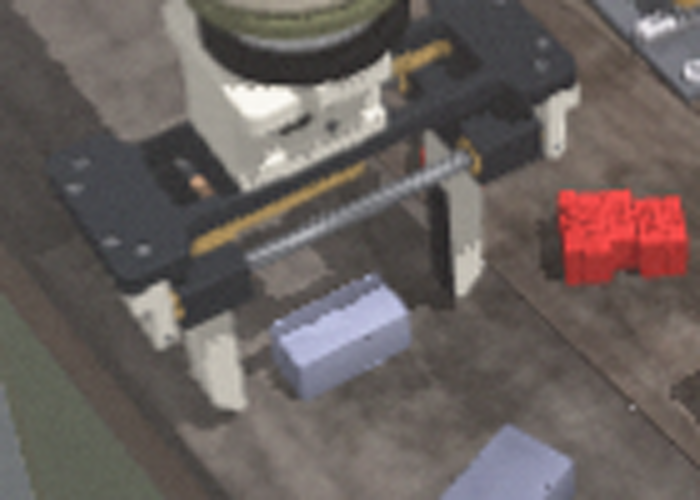

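```bash
python3 -m creep '[[0,0,0,0,120],[0,0,0,0,140],[0,0,0,0,160],[0,0,0,0,180],[0,0,0,0,180],[0,0,0,0,180],[0,0,0,0,180]]' 20;  python3 go.py .462 -.3235 .0215 .953
```

```text
t: 5.88
tool_pos: [0.4627, -0.324, 0.0222]
orientation: [0.955, 2.993, -0.0]
force: [-1.9, -1.7, 0.6]
opening: 0.0512
t 5.88 pos [ 0.4627 -0.324   0.0222] ty 0.953 tilt -1.0 F [-1.8523 -1.6626  0.6155] op 0.0512 q6 -1.655
tool delta [0.0008 0.     0.0007]
twist 4.357450833869514e-05
```

```bash
python3 -m creep '[[0,0,-0.02,0,180],[0,0,-0.03,0,180],[0,0,-0.03,0,180],[0,0,-0.03,0,180],[0,0,0,0,180]]';  python3 go.py .551 -.0244 .132 -.635
```

```text
t: 6.3
tool_pos: [0.4657, -0.3265, 0.1393]
orientation: [0.952, 2.984, -0.006]
force: [0.5, -0.6, -0.3]
opening: 0.0498
t 6.3 pos [ 0.4657 -0.3265  0.1393] ty 0.953 tilt -1.0 F [ 0.4923 -0.5563 -0.3118] op 0.0498 q6 -1.655
tool delta [0.1055 0.2957 0.006 ]
twist -1.5534855741759297
```

```bash
python3 -m creep '[[0.0117,0.0329,0,0,180],[0.0117,0.0329,0,0,180],[0.0117,0.0329,0,0,180],[0.0117,0.0329,0,0,180],[0.0117,0.0329,0,0,180],[0.0117,0.0329,0,0,180],[0.0117,0.0329,0,0,180],[0.0117,0.0329,0,0,180],[0.0117,0.0329,0,0,180],[0,0,0,0.122,180],[0,0,0,0.122,180],[0,0,0,0.122,180]]'; python3 -m creep '[[0,0,0,0.122,180],[0,0,0,0.122,180],[0,0,0,0.122,180],[0,0,0,0.122,180],[0,0,0,0.122,180],[0,0,0,0.122,180],[0,0,0,0.122,180],[0,0,0,0.122,180],[0,0,0,0.122,180],[0,0,0,0.122,180],[0,0,0,0,180],[0,0,0,0,180]]';  python3 go.py .551 -.0244 .06 -.635
python3 - <<'E'
from h import *
crop('side',290,170,150,120,5,'pics/s5.png')
crop('top',190,150,170,140,4,'pics/t5.png')
E
```

```text
t: 7.3
tool_pos: [0.5481, -0.0205, 0.1313]
orientation: [-1.489, -2.765, 0.001]
force: [0.3, -0.6, -1.1]
opening: 0.0498
t: 8.3
tool_pos: [0.548, -0.0216, 0.1316]
orientation: [-2.799, -1.425, 0.001]
force: [-0.1, -0.3, -0.2]
opening: 0.0496
t 8.3 pos [ 0.548  -0.0216  0.1316] ty -0.629 tilt -1.0 F [-0.0802 -0.268  -0.2472] op 0.0496 q6 0.496
tool delta [-0.0005  0.0041  0.0716]
twist 0.005882373797458484
```

View pics/s5.png

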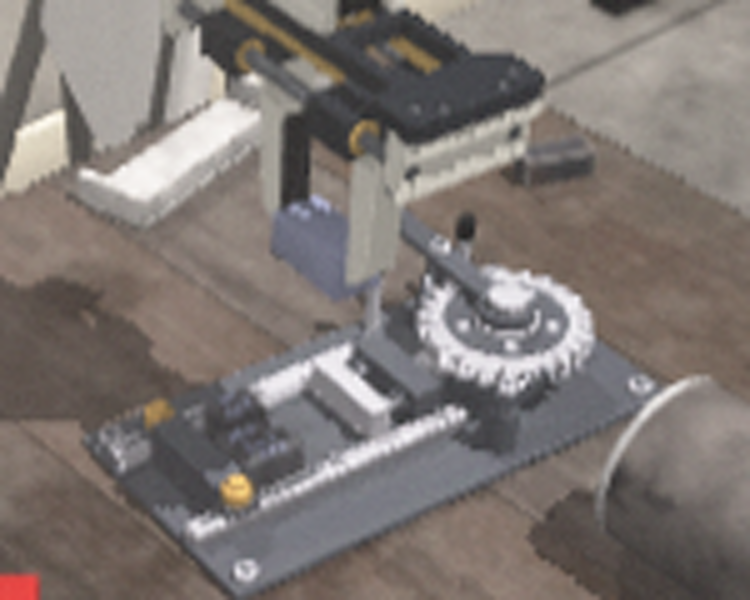

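View pics/t5.png

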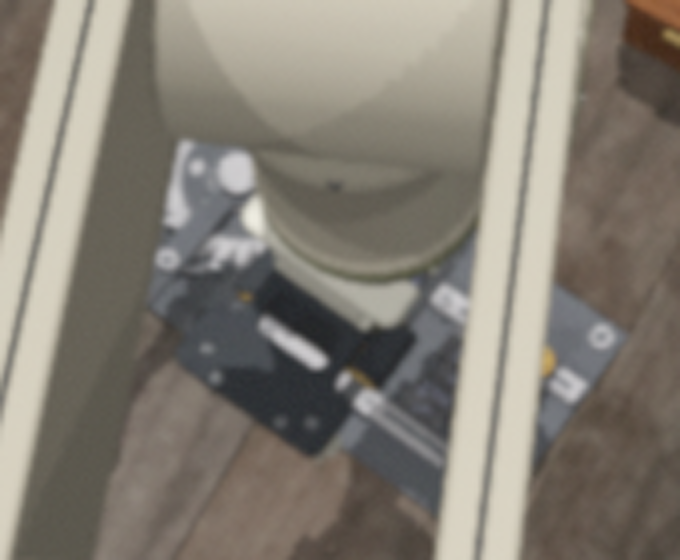

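```bash
python3 -m creep '[[0,0.002,0.02,0,180],[0,0.002,0.025,0,180],[0,0,0.02,0,180],[0,0,0.004,0,180],[0,0,0,0,180],[0,0,0,0,180]]';  python3 go.py .551 -.0244 .06 -.635
cat > ov.py <<'E'
from fit import *
import sys
def boxl(x0,x1,y0,y1,z0,z1):
    P=[(x,y,z) for x in(x0,x1) for y in(y0,y1) for z in(z0,z1)]
    return [(P[i],P[j]) for i in range(8) for j in range(i) if bin(i^j).count('1')==1]
def draw(img,C,p,segs,col,x0,y0,k,off=(0,0)):
    for a,b in segs:
        q=(C.proj(W(p,[a,b]))+off-[x0,y0]+.5)*k-.5
        cv2.line(img,*[tuple(int(v*16) for v in u) for u in q],col,1,cv2.LINE_AA,4)
def bedsegs():
    return boxl(-.133,.133,-.0675,.0675,.006,.006)+boxl(-.13,.03,-.039,-.027,.014,.014)+boxl(-.13,.03,.027,.039,.014,.014)
headsegs=[((-.019,-.025,.027),(-.019,.025,.027)),((-.019,-.025,.027),(-.019,-.025,.008)),((-.019,.025,.027),(-.019,.025,.008))]
E
python3 - <<'E'
from ov import *
im=read_camera('side');np.save('s6.npy',im)
x0,y0,w,h,k=290,170,150,120,5
v=cv2.resize(im[y0:y0+h,x0:x0+w,::-1],None,fx=k,fy=k,interpolation=cv2.INTER_CUBIC)
cv2.imwrite('pics/s6.png',v)
bed=[.5722,.0046,.9363]
draw(v,S,bed,bedsegs(),(0,255,0),x0,y0,k);draw(v,S,bed,headsegs,(0,255,255),x0,y0,k)
s=read_state();Rt=R.from_rotvec(s['orientation']).as_matrix();t=s['tool_pos'];b=[t[0],t[1],np.arctan2(Rt[1,1],Rt[0,1])]
z=t[2]-.022
draw(v,S,b,boxl(-.025,.025,-.013,.013,z,z+.022),(0,0,255),x0,y0,k)
print(t,b)
cv2.imwrite('pics/s6o.png',v)
E
```

```text
t: 8.9
tool_pos: [0.5519, -0.024, 0.0638]
orientation: [2.801, 1.421, 0.0]
force: [0.1, 0.5, -0.1]
opening: 0.05
t 8.9 pos [ 0.5519 -0.024   0.0638] ty -0.632 tilt -1.0 F [ 0.1457  0.4778 -0.1446] op 0.05 q6 0.496
tool delta [-0.0009 -0.0005  0.0038]
twist 0.003223537072970517
[ 0.5526 -0.0241  0.0646] [np.float64(0.5525767052727872), np.float64(-0.024067553629697477), np.float64(-0.6320865265714026)]
```

View pics/s6.png

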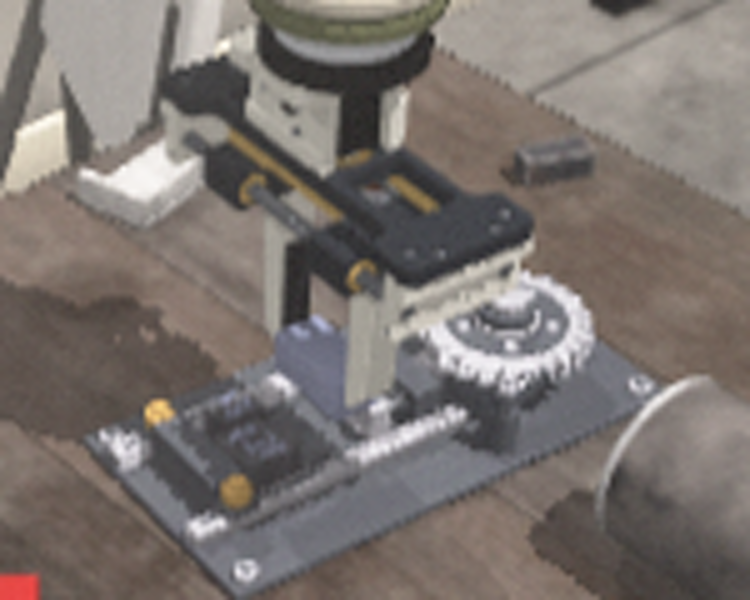

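View pics/s6o.png

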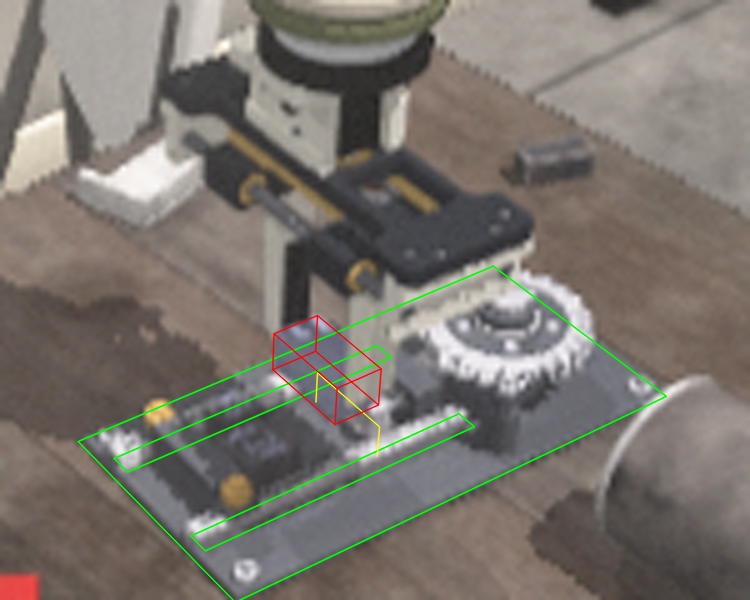

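```bash
cat > edge.py <<'E'
from ov import *
from scipy.optimize import minimize
def sampler(img):
    g=cv2.GaussianBlur(img.astype(np.float32),(0,0),.8)
    m=np.zeros(img.shape[:2],np.float32)
    for c in range(3):
        gx=cv2.Sobel(g[...,c],cv2.CV_32F,1,0);gy=cv2.Sobel(g[...,c],cv2.CV_32F,0,1);m=np.maximum(m,np.hypot(gx,gy))
    return cv2.GaussianBlur(np.minimum(m,120),(0,0),.7)
def score(M,C,p,segs,off=(0,0)):
    t=np.linspace(.04,.96,60)[:,None];s=0
    for a,b in segs:
        P=np.array(a)*(1-t)+np.array(b)*t
        q=(C.proj(W(p,P))+off).astype(np.float32)
        s+=cv2.remap(M,q[:,0],q[:,1],cv2.INTER_LINEAR).mean()
    return s/len(segs)
E
python3 - <<'E'
from edge import *
Z=.006
plate=[((-.133,-.0675,Z),(.133,-.0675,Z)),((-.133,.0675,Z),(-.133,-.0675,Z)),((-.133,.0675,Z),(-.01,.0675,Z))]
plateT=plate[:2]+[((-.133,.0675,Z),(.133,.0675,Z)),((.133,-.0675,Z),(.133,.0675,Z))]
rails=[((-.10,-.039,.014),(.03,-.039,.014)),((-.10,-.027,.014),(.03,-.027,.014)),((-.10,.039,.014),(.0,.039,.014)),((-.10,.027,.014),(.0,.027,.014))]
railS=[rails[0],rails[1]]
head=headsegs[:1]
for nm,C,segs in(('side',S,plate+railS+head),('top',T,plateT+rails+head)):
    im=cv2.imread(f'pics/{nm}0.png');M=sampler(im)
    best=None
    for dx in np.arange(-.006,.0061,.002):
        for dy in np.arange(-.006,.0061,.002):
            for dyaw in(-.015,0,.015):
                r=minimize(lambda p:-score(M,C,[p[0],p[1],p[2]],segs),[.5722+dx,.0046+dy,.934+dyaw],method='Nelder-Mead',options=dict(initial_simplex=np.array([.5722+dx,.0046+dy,.934+dyaw])+np.array([[.001,0,0],[-.001,.001,0],[0,-.001,.006],[0,0,-.006]]),maxfev=80))
                if best is None or r.fun<best.fun:best=r
    print(nm,best.x,best.fun)
    x0,y0,w,h,k=(290,170,150,120,5) if nm=='side' else(190,150,170,140,4)
    v=cv2.resize(im[y0:y0+h,x0:x0+w],None,fx=k,fy=k,interpolation=cv2.INTER_CUBIC)
    draw(v,C,best.x,bedsegs()+headsegs,(0,255,0),x0,y0,k);cv2.imwrite(f'pics/e_{nm}.png',v)
E
```

```text
side [0.5712 0.0103 0.9384] -91.77706146240234
top [0.5671 0.0107 0.9244] -87.34696197509766
```

View pics/e_side.png

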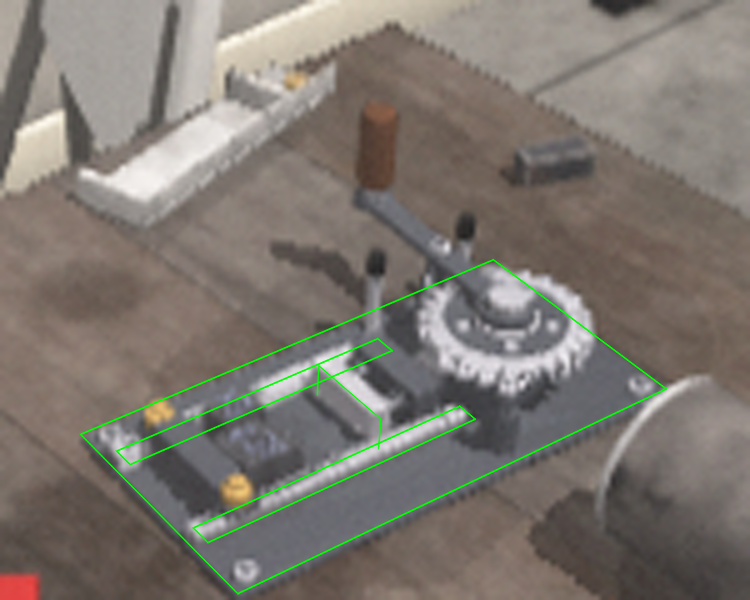

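View pics/e_top.png

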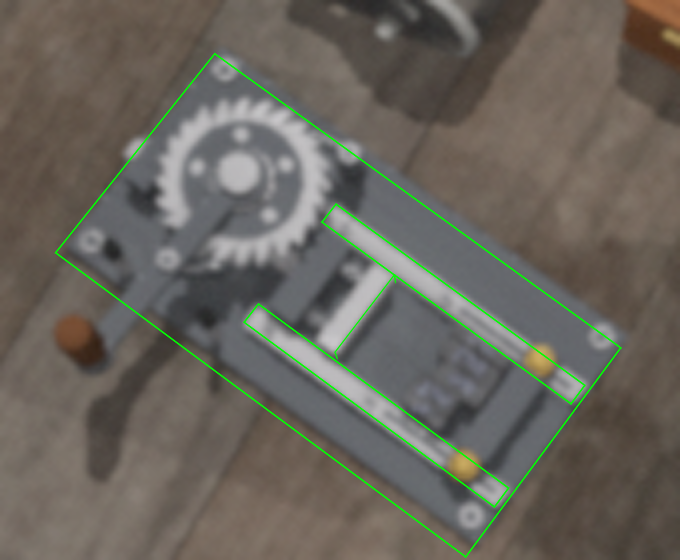

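```bash
cat > bedfit.py <<'E'
from edge import *
rails=[((-.10,-.039,.014),(.03,-.039,.014)),((-.10,-.027,.014),(.03,-.027,.014)),((-.10,.039,.014),(.0,.039,.014)),((-.10,.027,.014),(.0,.027,.014)),((.03,-.039,.014),(.03,-.027,.014))]
def segs(nm,py,px):
    Z=.006;a,b=-.0675+py,.0675+py;c,d=-.133+px,.133+px
    pl=[((c,a,Z),(d,a,Z)),((c,a,Z),(c,b,Z)),((c,b,Z),(d if nm=='top' else -.01,b,Z))]
    if nm=='top':pl.append(((d,a,Z),(d,b,Z)))
    r=rails if nm=='top' else [rails[0],rails[1],rails[4]]
    return pl+r+headsegs[:1]
E
python3 - <<'E'
from bedfit import *
from scipy.optimize import differential_evolution as DE
for nm,C in(('side',S),('top',T)):
    im=cv2.imread(f'pics/{nm}0.png');M=sampler(im)
    r=DE(lambda p:-score(M,C,p[:3],segs(nm,p[3],p[4])),[(.555,.585),(-.01,.02),(.90,.96),(-.008,.008),(-.004,.004)],seed=1,popsize=15,maxiter=80)
    print(nm,r.x,r.fun,'gap',W(r.x,(-.036,0,.006)))
    x0,y0,w,h,k=(290,170,150,120,5) if nm=='side' else(190,150,170,140,4)
    v=cv2.resize(im[y0:y0+h,x0:x0+w],None,fx=k,fy=k,interpolation=cv2.INTER_CUBIC)
    draw(v,C,r.x,segs(nm,r.x[3],r.x[4])+headsegs+rails,(0,255,0),x0,y0,k);cv2.imwrite(f'pics/f_{nm}.png',v)
E
```

```text
side [ 0.5681  0.0108  0.9239 -0.0079  0.0023] -103.88933563232422 gap [[ 0.5464 -0.0179  0.006 ]]
top [ 0.5657  0.0096  0.9297 -0.0075  0.002 ] -95.66267395019531 gap [[ 0.5442 -0.0192  0.006 ]]
```

View pics/f_side.png

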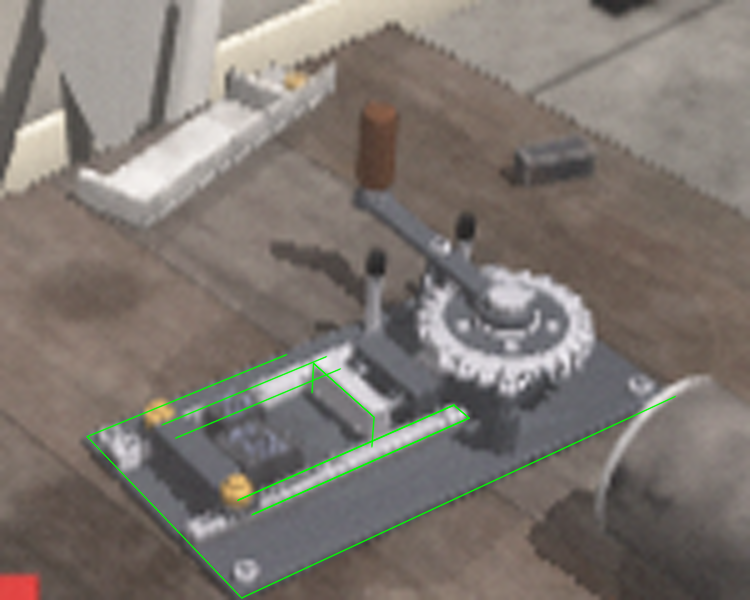

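View pics/f_top.png

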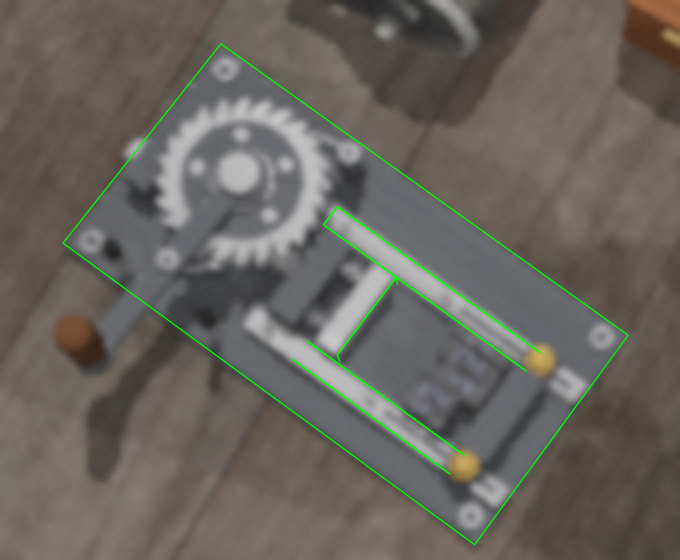

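Run:
```python
from edge import *
from scipy.optimize import differential_evolution as DE
im=np.load('s6.npy')[:,:,::-1].copy()
t=[.5522,-.0241,.0642];yaw=-.632
M=sampler(im)
for dz in(.021,.022,.023):
    z=t[2]-dz;zt=z+.022
    sg=[((-.025,-.013,z),(.022,-.013,z)),((-.025,-.013,z),(-.025,-.013,zt)),((-.018,-.013,zt),(.012,-.013,zt)),]
    r=DE(lambda p:-score(M,S,[t[0]+p[0],t[1]+p[1],yaw],sg),[(-.012,.012)]*2,seed=1)
    d=r.x;c,s=np.cos(yaw),np.sin(yaw)
    print(dz,d,r.fun,'local',c*d[0]+s*d[1],-s*d[0]+c*d[1])
x0,y0,w,h,k=290,170,150,120,5
v=cv2.resize(im[y0:y0+h,x0:x0+w],None,fx=k,fy=k,interpolation=cv2.INTER_CUBIC)
draw(v,S,[t[0]+d[0],t[1]+d[1],yaw],boxl(-.025,.025,-.013,.013,z,zt),(0,0,255),x0,y0,k)
cv2.imwrite('pics/s6b.png',v[100:480,150:650])
```

```text
0.021 [-0.002  -0.0119] -82.07089233398438 local 0.005476793142396631 -0.010786235845416905
0.022 [-0.0011 -0.012 ] -85.7941665649414 local 0.006222198023644342 -0.010309866975486153
0.023 [-0.001 -0.012] -88.73410034179688 local 0.0062924587101282565 -0.010239278839646882
```

View pics/s6b.png

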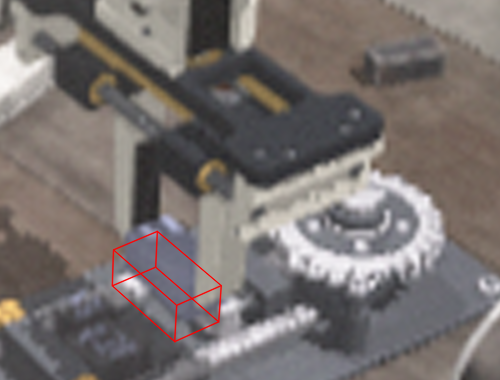

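Run:
```python
from edge import *
im=np.load('s6.npy')[:,:,::-1].copy()
t=[.5522,-.0241,.0642];yaw=-.632
z=t[2]-.022
x0,y0=320,222;k=10
v=cv2.resize(im[y0:y0+40,x0:x0+60],None,fx=k,fy=k,interpolation=cv2.INTER_CUBIC)
draw(v,S,[t[0],t[1],yaw],boxl(-.025,.025,-.013,.013,z,z+.022),(0,0,255),x0,y0,k)
cv2.imwrite('pics/s6c.png',v)
```

```text
(no output)
```

View pics/s6c.png

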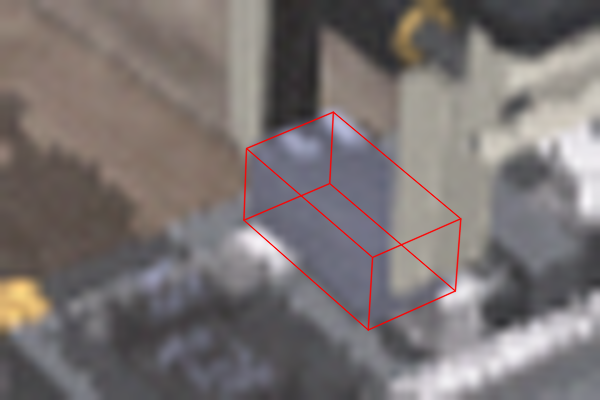

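```bash
python3 go.py .5462 -.0179 .05 -.644
```

```text
t 8.95 pos [ 0.5526 -0.0241  0.0646] ty -0.632 tilt -1.0 F [ 0.0031 -0.5922 -0.1956] op 0.0499 q6 0.496
tool delta [ 0.0012 -0.0088  0.0146]
twist 0.011913473428597499
```

```bash
python3 -m creep '[[0.001,-0.005,0.003,0.006,180],[0,-0.0038,0.003,0.006,180],[0,0,0,0,180],[0,0,0,0,180]]';  python3 go.py .5462 -.0179 .03 -.644
python3 - <<'E'
from ov import *
im=read_camera('side');np.save('s7.npy',im)
s=read_state();t=s['tool_pos'];print(t)
z=t[2]-.022
x0,y0,k=300,215,7
v=cv2.resize(im[y0:y0+75,x0:x0+100,::-1],None,fx=k,fy=k,interpolation=cv2.INTER_CUBIC)
cv2.imwrite('pics/s7.png',v)
bed=[.5675,.0105,.927]
draw(v,S,bed,bedsegs()[0:0]+boxl(-.13,.03,-.039,-.027,.014,.014)+boxl(-.13,.03,.027,.039,.014,.014)+headsegs,(0,255,0),x0,y0,k)
draw(v,S,bed,boxl(-.0485,-.0225,-.025,.025,.006,.028),(0,255,255),x0,y0,k)
draw(v,S,[t[0],t[1],-.644],boxl(-.025,.025,-.013,.013,z,z+.022),(0,0,255),x0,y0,k)
cv2.imwrite('pics/s7o.png',v)
E
```

```text
t: 9.28
tool_pos: [0.5449, -0.0176, 0.0573]
orientation: [2.811, 1.404, 0.0]
force: [0.1, -0.1, -0.4]
opening: 0.0499
t 9.28 pos [ 0.5449 -0.0176  0.0573] ty -0.644 tilt -1.0 F [ 0.1316 -0.1447 -0.409 ] op 0.0499 q6 0.518
tool delta [0.0006 0.0012 0.0273]
twist -0.000493721472611508
[ 0.5451 -0.0178  0.0574]
```

View pics/s7.png

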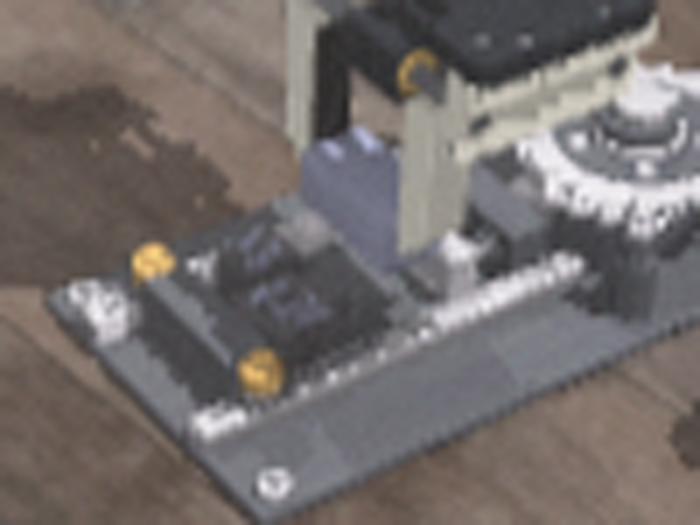

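View pics/s7o.png

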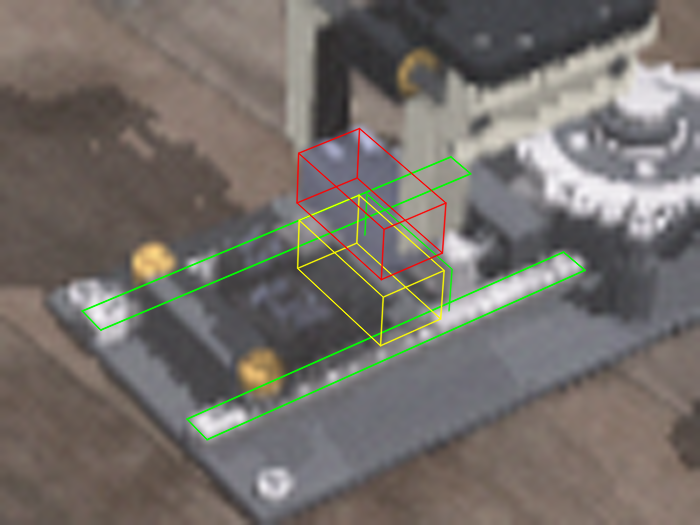

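```bash
python3 -m creep '[[0,0.0005,0.006,0,180],[0,0,0.006,0,180],[0,0,0.004,0,180],[0,0,0,0,180]]';  python3 go.py .5462 -.0179 .028 -.644
python3 - <<'E'
from h import *
crop('side',300,215,100,75,7,'pics/s8.png')
E
```

```text
t: 9.67
tool_pos: [0.5443, -0.0182, 0.0394]
orientation: [-2.81, -1.402, 0.003]
force: [-0.5, -0.2, -1.2]
opening: 0.0494
t 9.67 pos [ 0.5443 -0.0182  0.0394] ty -0.645 tilt -1.0 F [-0.4707 -0.1528 -1.2342] op 0.0494 q6 0.518
tool delta [0.0014 0.0014 0.0114]
twist -0.0011561117944056676
```

View pics/s8.png

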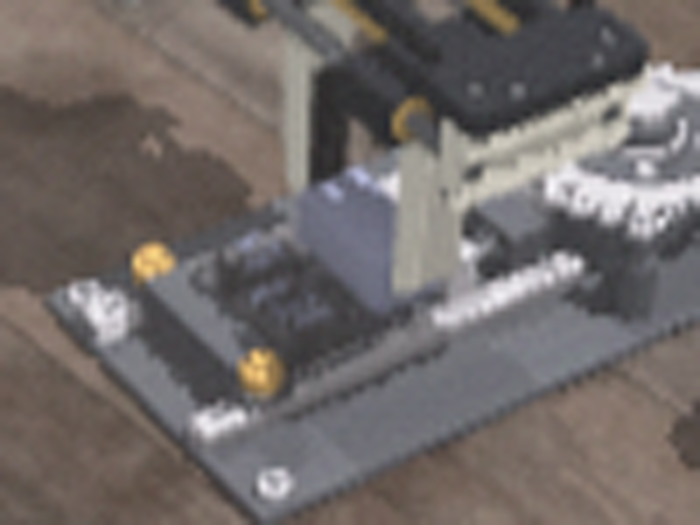

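```bash
python3 -m creep '[[0.0005,0.0008,0.003,0,180],[0,0,0.003,0,180],[0,0,0.001,0,180],[0,0,0,0,180]]';  python3 go.py .5462 -.0179 .028 -.644;  python3 -m creep '[[0,0,0.002,0,180],[0,0,0.0015,0,180],[0,0,0,0,180]]';  python3 go.py .5462 -.0179 .028 -.644
python3 - <<'E'
from h import *
crop('side',300,215,100,75,7,'pics/s9.png')
E
```

```text
t: 10.05
tool_pos: [0.5462, -0.0183, 0.0337]
orientation: [-2.811, -1.403, 0.001]
force: [-0.6, 0.0, -1.6]
opening: 0.0498
t 10.05 pos [ 0.5462 -0.0183  0.0337] ty -0.645 tilt -1.0 F [-0.5546  0.0254 -1.5893] op 0.0498 q6 0.518
tool delta [ 0.0003 -0.0002  0.0057]
twist -0.0010367466880025766
t: 10.3
tool_pos: [0.5462, -0.0183, 0.0303]
orientation: [-2.811, -1.403, 0.001]
force: [-0.6, -0.1, -0.7]
opening: 0.0497
t 10.3 pos [ 0.5462 -0.0183  0.0303] ty -0.645 tilt -1.0 F [-0.6262 -0.0766 -0.6873] op 0.0497 q6 0.518
tool delta [ 0.0003 -0.0002  0.0023]
twist -0.0009779544668133688
```

View pics/s9.png

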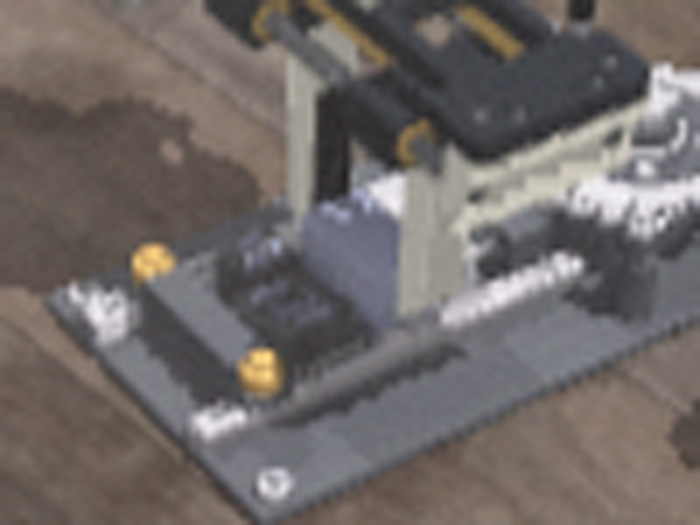

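```bash
python3 -m creep '[[0,0,0.001,0,180],[0,0,0.001,0,180],[0,0,0,0,180]]';  python3 go.py .5462 -.0179 .028 -.644
```

```text
t: 10.6
tool_pos: [0.5464, -0.0183, 0.0285]
orientation: [2.811, 1.403, -0.0]
force: [0.3, -0.5, -1.1]
opening: 0.0499
t 10.6 pos [ 0.5464 -0.0183  0.0285] ty -0.645 tilt -1.0 F [ 0.2768 -0.468  -1.0507] op 0.0499 q6 0.518
tool delta [ 0.0002 -0.0005  0.0005]
twist -0.0010577270765756985
```

```bash
python3 -m creep '[[0,0,0.0005,0,150],[0,0,0,0,110],[0,0,0,0,80],[0,0,0,0,80],[0,0,0,0,80],[0,0,-0.01,0,80],[0,0,-0.03,0,80],[0,0,-0.04,0,80],[0,0,-0.04,0,80],[0,0,0,0,80]]';  python3 go.py .5462 -.0179 .028 -.644
python3 - <<'E'
from h import *
crop('side',300,215,100,75,7,'pics/s10.png')
E
```

```text
t: 11.43
tool_pos: [0.5516, -0.0189, 0.1586]
orientation: [2.804, 1.399, 0.018]
force: [0.8, -0.1, 2.2]
opening: 0.0637
t 11.43 pos [ 0.5516 -0.0189  0.1586] ty -0.645 tilt -0.9999 F [ 0.8242 -0.14    2.232 ] op 0.0637 q6 0.518
tool delta [-0.0034 -0.0065  0.1305]
twist -0.0009647062607214263
```

View pics/s10.png

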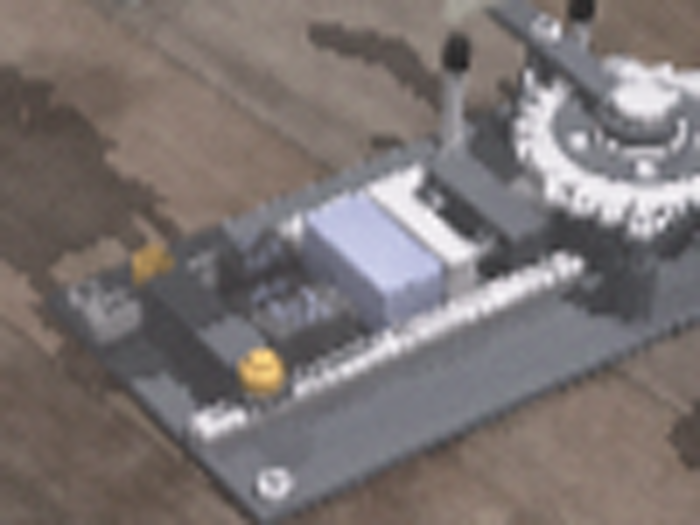

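Run:
```python
from edge import *
print('side',S.plane((365.3+.4,199.2+.4),.081))
for px in((73,332),(76,334)):print('top',T.plane(np.array(px)/4+[190,150],.105))
print('net',T.plane((208.8,235.1),.079),S.plane((365.4,199.7),.079))
bed=[.5675,.0105,.927]
sh=W(bed,(.07,-.017,.042));print('shaft',sh,S.proj(sh),T.proj(sh))
# hub in pictures: side crop (512,297)/5, top (238,172)/4
print('hub pix',np.array((512,297))/5+[290,170],np.array((238,172))/4+[190,150])
for b in([.5681,.0108,.9239],[.5657,.0096,.9297],bed):
  print([ (q,W(b,(.07+.115*np.cos(q+1.309),-.017+.115*np.sin(q+1.309),.079))[0,:2].round(4)) for q in(0,.1,.2,.3,.4,.48,.52)])
```

```text
side [0.5351 0.1288 0.081 ]
top [0.5307 0.1271 0.105 ]
top [0.5297 0.1256 0.105 ]
net [0.5317 0.131  0.079 ] [0.5338 0.1311 0.079 ]
shaft [[0.6231 0.0563 0.042 ]] [[390.8807 234.1782]] [[250.3367 193.8741]]
hub pix [392.4 229.4] [249.5 193. ]
[(0, array([0.5532, 0.1471])), (0.1, array([0.5445, 0.1396])), (0.2, array([0.5365, 0.1313])), (0.3, array([0.5295, 0.1222])), (0.4, array([0.5234, 0.1124])), (0.48, array([0.5193, 0.1042])), (0.52, array([0.5174, 0.1   ]))]
[(0, array([0.55  , 0.1458])), (0.1, array([0.5413, 0.1383])), (0.2, array([0.5334, 0.1299])), (0.3, array([0.5265, 0.1207])), (0.4, array([0.5204, 0.111 ])), (0.48, array([0.5163, 0.1027])), (0.52, array([0.5145, 0.0985]))]
[(0, array([0.5521, 0.1468])), (0.1, array([0.5435, 0.1392])), (0.2, array([0.5356, 0.1309])), (0.3, array([0.5286, 0.1217])), (0.4, array([0.5225, 0.112 ])), (0.48, array([0.5184, 0.1038])), (0.52, array([0.5166, 0.0995]))]
```

```bash
python3 go.py .534 .130 .081 -.645
```

```text
t 11.48 pos [ 0.5504 -0.0188  0.155 ] ty -0.645 tilt -0.9999 F [ 0.3347  0.1514 -0.3364] op 0.0638 q6 0.518
tool delta [ 0.1086 -0.1033  0.0736]
twist -8.587186171471473e-06
```

```bash
python3 -m creep '[[0.027,-0.026,0,0,80],[0.027,-0.026,0,0,80],[0.027,-0.026,0,0,80],[0.027,-0.026,0,0,80],[0,0,0,-0.121,80],[0,0,0,-0.121,80],[0,0,0,-0.121,80],[0,0,0,-0.121,80],[0,0,0,-0.121,80],[0,0,0,-0.121,80],[0,0,0,-0.121,80],[0,0,0,-0.121,80]]'; python3 -m creep '[[0,0,0,-0.121,80],[0,0,0,-0.121,80],[0,0,0,-0.121,80],[0,0,0,-0.121,80],[0,0,0,-0.121,80],[0,0,0,0,80]]'; python3 go.py .534 .130 .081 .925
python3 - <<'E'
from h import *
crop('side',300,130,130,110,6,'pics/s11.png')
crop('top',170,180,100,100,6,'pics/t11.png')
E
```

```text
t: 12.48
tool_pos: [0.5276, 0.1304, 0.1474]
orientation: [-1.827, -2.554, 0.002]
force: [1.3, 0.4, 0.1]
opening: 0.0636
t: 12.98
tool_pos: [0.5277, 0.1304, 0.1474]
orientation: [-0.983, -2.983, 0.001]
force: [-0.2, 0.2, -0.2]
opening: 0.0642
t 12.98 pos [0.5277 0.1304 0.1474] ty 0.934 tilt -1.0 F [-0.1857  0.211  -0.2093] op 0.0642 q6 -0.786
tool delta [-0.0054  0.0035  0.0664]
twist 0.008952630503630488
```

View pics/s11.png

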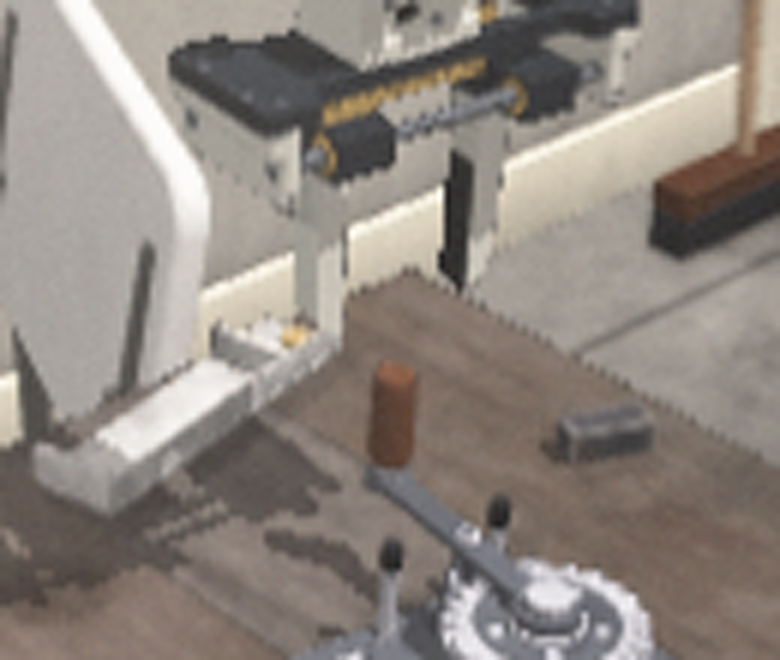

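View pics/t11.png

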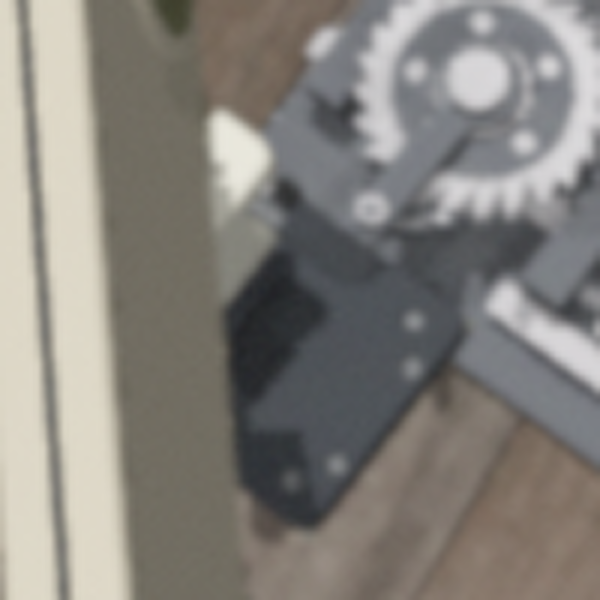

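```bash
python3 -m creep '[[-0.0054,0.0035,0.01,0.009,80],[0,0,0.015,0,80],[0,0,0.015,0,80],[0,0,0,0,80]]'; python3 go.py .534 .130 .081 .925
python3 - <<'E'
from h import *
crop('side',300,130,130,110,6,'pics/s12.png')
E
```

```text
t: 13.42
tool_pos: [0.5324, 0.1297, 0.1046]
orientation: [-1.01, -2.97, 0.004]
force: [-0.7, 0.4, -0.5]
opening: 0.0636
t 13.42 pos [0.5324 0.1297 0.1046] ty 0.915 tilt -1.0 F [-0.6536  0.3607 -0.4644] op 0.0636 q6 -0.77
tool delta [-0.0012  0.0013  0.0236]
twist -0.009905892787699155
```

View pics/s12.png

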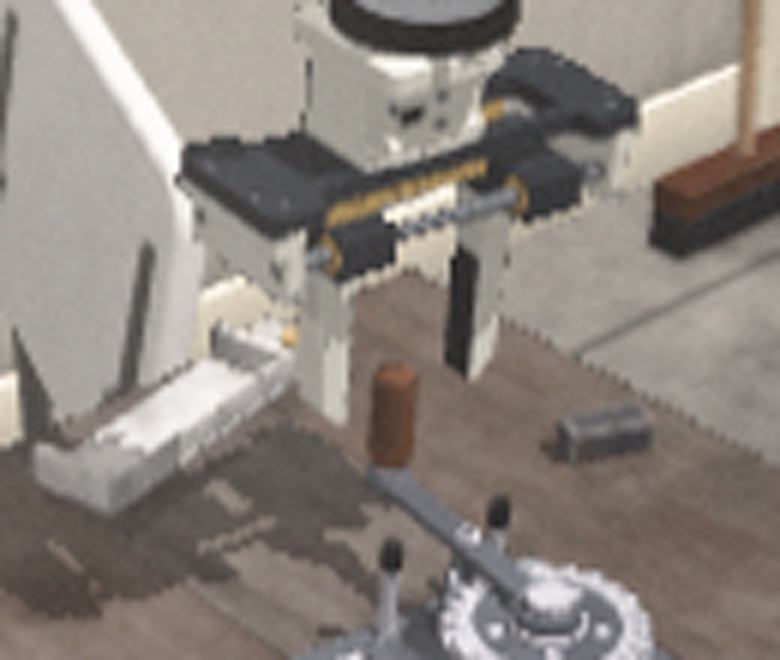

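```bash
python3 -m creep '[[-0.0006,0.0006,0.012,0,80],[0,0,0.0115,0,80],[0,0,0,0,80],[0,0,0,0,140],[0,0,0,0,190],[0,0,0,0,230],[0,0,0,0,230],[0,0,0,0,230],[0,0,0,0,230],[0,0,0,0,230]]' 30; python3 go.py .5356 .1309 .081 .925
```

```text
t: 14.3
tool_pos: [0.5356, 0.1302, 0.0849]
orientation: [1.006, 2.976, 0.0]
force: [-1.0, -0.7, 0.1]
opening: 0.0216
t 14.3 pos [0.5356 0.1302 0.0849] ty 0.919 tilt -1.0 F [-1.0137 -0.7269  0.1283] op 0.0216 q6 -0.774
tool delta [0.0005 0.0006 0.0039]
twist -0.0060173402343024485
```

```bash
cat > lev.py <<'E'
from fit import *
def lev(sh=(.6231,.0563),yaw=.927):
    s=read_state();p=s['tool_pos'];d=p[:2]-sh;ph=np.arctan2(d[1],d[0]);q=ph-yaw-1.309
    tn=np.array([-np.sin(ph),np.cos(ph)]);rn=np.array([np.cos(ph),np.sin(ph)])
    Rt=R.from_rotvec(s['orientation']).as_matrix();ty=np.arctan2(Rt[1,1],Rt[0,1])
    F=s['force']
    print('t %.2f q %.3f r %.4f z %.4f ty-mis %.3f pull(fwd resist) %.2f radial %.2f Fz %.2f op %.4f'%(s['t'],q,np.linalg.norm(d),p[2],(ty-(ph+np.pi/2)+np.pi/2)%np.pi-np.pi/2,-F[:2]@tn,F[:2]@rn,F[2],s['opening']))
if __name__=='__main__':lev()
E
python3 lev.py
python3 -m creep '[[0.0001,-0.0035,0,-0.03,230],[0.0001,-0.0069,0,-0.06,230],[0.0001,-0.0069,0,-0.06,230],[0.0001,-0.0069,0,-0.06,230],[0.0001,-0.0035,0,-0.03,230],[0,0,0,0,230],[0,0,0,0,230]]'>/dev/null; python3 lev.py
```

```text
t 14.30 q 0.204 r 0.1145 z 0.0849 ty-mis 0.049 pull(fwd resist) -1.21 radial 0.31 Fz 0.13 op 0.0216
t 14.88 q 0.445 r 0.1146 z 0.0849 ty-mis 0.047 pull(fwd resist) 0.26 radial 1.67 Fz 1.86 op 0.0193
```

```bash
python3 -m creep '[[-0.0003,0.0035,0,0.03,230],[-0.0005,0.0069,0,0.06,230],[-0.0005,0.0069,0,0.06,230],[-0.0005,0.0069,0,0.06,230],[-0.0005,0.0069,0,0.06,230],[-0.0005,0.0069,0,0.06,230],[-0.0005,0.0069,0,0.06,230],[-0.0002,0.0025,0,0.02,230],[0,0,0,0,230],[0,0,0,0,230]]'>/dev/null; python3 lev.py
```

```text
t 15.72 q 0.030 r 0.1145 z 0.0848 ty-mis 0.055 pull(fwd resist) -0.20 radial -0.23 Fz 3.09 op 0.0192
```

```bash
python3 -m creep '[[0.0001,-0.0035,0,-0.03,230],[0.0001,-0.0069,0,-0.06,230],[0.0001,-0.0069,0,-0.06,230],[0.0001,-0.0069,0,-0.06,230],[0.0001,-0.0069,0,-0.06,230],[0.0001,-0.0069,0,-0.06,230],[0.0001,-0.0069,0,-0.06,230],[0.0001,-0.0062,0,-0.054,230],[0,0,0,0,230],[0,0,0,0,230]]'>/dev/null; python3 lev.py;python3 - <<'E'
from h import *
crop('side',300,215,100,75,7,'pics/s13.png')
E
```

```text
t 16.55 q 0.479 r 0.1146 z 0.0848 ty-mis 0.048 pull(fwd resist) 0.32 radial 2.75 Fz 2.94 op 0.0196
```

View pics/s13.png

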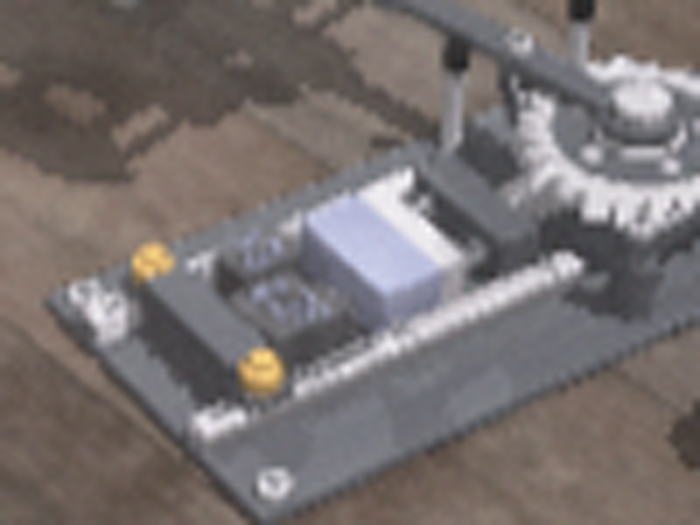

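```bash
python3 -m creep '[[-0.0003,0.0035,0,0.03,230],[-0.0005,0.0069,0,0.06,230],[-0.0005,0.0069,0,0.06,230],[-0.0005,0.0069,0,0.06,230],[-0.0005,0.0069,0,0.06,230],[-0.0005,0.0069,0,0.06,230],[-0.0005,0.0069,0,0.06,230],[-0.0004,0.0062,0,0.054,230],[0,0,0,0,230]]'>/dev/null; python3 lev.py; python3 -m creep '[[0.0001,-0.0035,0,-0.03,230],[0.0001,-0.0069,0,-0.06,230],[0.0001,-0.0069,0,-0.06,230],[0.0001,-0.0069,0,-0.06,230],[0.0001,-0.0069,0,-0.06,230],[0.0001,-0.0069,0,-0.06,230],[0.0001,-0.0069,0,-0.06,230],[0.0001,-0.0062,0,-0.054,230],[0,0,0,0,230],[0,0,0,0,230]]'>/dev/null; python3 lev.py;python3 - <<'E'
from h import *
crop('side',300,215,100,75,7,'pics/s14.png')
E
```

```text
t 17.35 q 0.021 r 0.1145 z 0.0848 ty-mis 0.059 pull(fwd resist) -1.03 radial -1.66 Fz 5.41 op 0.0196
t 18.18 q 0.478 r 0.1146 z 0.0848 ty-mis 0.051 pull(fwd resist) -0.08 radial 3.79 Fz 5.24 op 0.0197
```

View pics/s14.png

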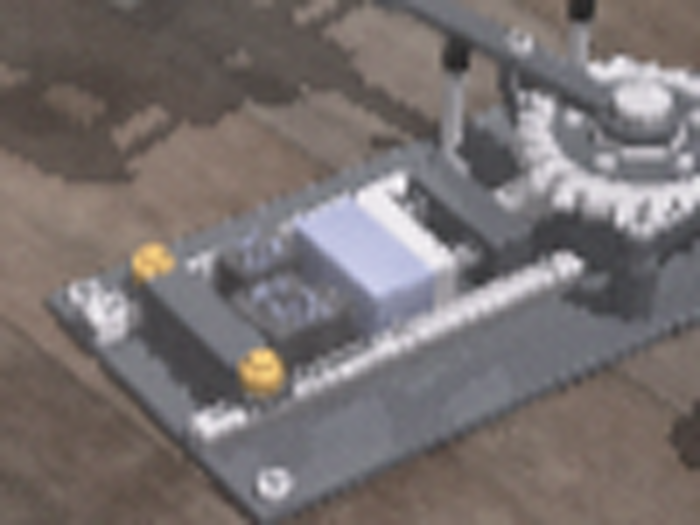

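```bash
python3 -m creep '[[-0.0003,0.0035,-0.0003,0.03,230],[-0.0005,0.0069,0,0.06,230],[-0.0005,0.0069,0,0.06,230],[-0.0005,0.0069,0,0.06,230],[-0.0005,0.0069,0,0.06,230],[-0.0005,0.0069,0,0.06,230],[-0.0005,0.0069,0,0.06,230],[-0.0004,0.0058,0,0.050,230],[0,0,0,0,230]]'>/dev/null; python3 lev.py; python3 -m creep '[[0.0001,-0.0035,0,-0.03,230],[0.0001,-0.0069,0,-0.06,230],[0.0001,-0.0069,0,-0.06,230],[0.0001,-0.0069,0,-0.06,230],[0.0001,-0.0069,0,-0.06,230],[0.0001,-0.0069,0,-0.06,230],[0.0001,-0.0069,0,-0.06,230],[0.0001,-0.0060,0,-0.052,230],[0,0,0,0,230],[0,0,0,0,230]]'>/dev/null; python3 lev.py;python3 - <<'E'
from h import *
crop('side',300,215,100,75,7,'pics/s15.png')
E
```

```text
t 18.98 q 0.027 r 0.1145 z 0.0849 ty-mis 0.059 pull(fwd resist) -1.55 radial -1.68 Fz 2.96 op 0.0193
t 19.82 q 0.478 r 0.1146 z 0.0849 ty-mis 0.051 pull(fwd resist) 0.32 radial 1.14 Fz 2.92 op 0.0197
```

View pics/s15.png

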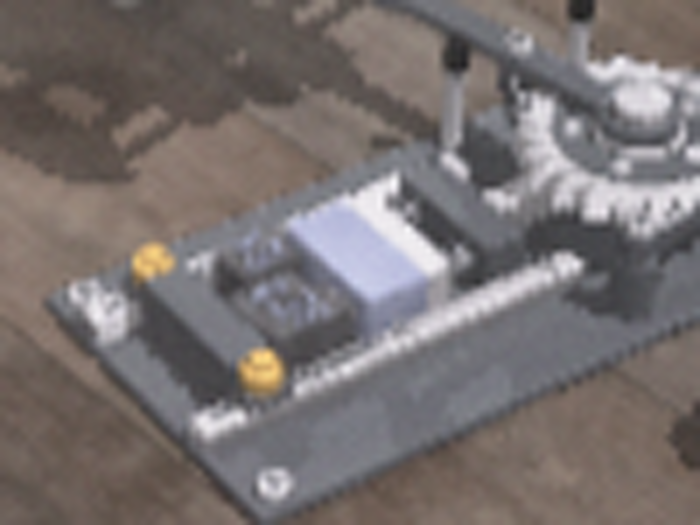

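```bash
python3 -m creep '[[-0.0003,0.0035,-0.0003,0.03,230],[-0.0005,0.0069,0,0.06,230],[-0.0005,0.0069,0,0.06,230],[-0.0005,0.0069,0,0.06,230],[-0.0005,0.0069,0,0.06,230],[-0.0005,0.0069,0,0.06,230],[-0.0005,0.0069,0,0.06,230],[-0.0004,0.0060,0,0.052,230],[0,0,0,0,230]]'>/dev/null; python3 lev.py; python3 -m creep '[[0.0001,-0.0035,0,-0.03,230],[0.0001,-0.0069,0,-0.06,230],[0.0001,-0.0069,0,-0.06,230],[0.0001,-0.0069,0,-0.06,230],[0.0001,-0.0069,0,-0.06,230],[0.0001,-0.0069,0,-0.06,230],[0.0001,-0.0069,0,-0.06,230],[0.0001,-0.0060,0,-0.052,230],[0,0,0,0,230],[0,0,0,0,230]]'>/dev/null; python3 lev.py;python3 - <<'E'
from h import *
crop('side',300,215,100,75,7,'pics/s16.png')
E
```

```text
t 20.62 q 0.026 r 0.1145 z 0.0849 ty-mis 0.059 pull(fwd resist) -1.85 radial -4.02 Fz 1.58 op 0.0196
t 21.45 q 0.477 r 0.1146 z 0.0849 ty-mis 0.051 pull(fwd resist) -0.16 radial 0.01 Fz -0.99 op 0.0195
```

View pics/s16.png

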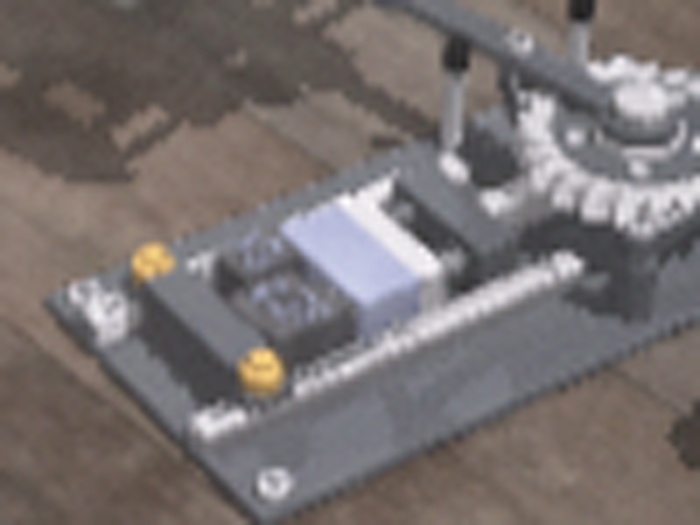

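```bash
python3 -m creep '[[-0.0003,0.0035,0,0.03,230],[-0.0005,0.0069,0,0.06,230],[-0.0005,0.0069,0,0.06,230],[-0.0005,0.0069,0,0.06,230],[-0.0005,0.0069,0,0.06,230],[-0.0005,0.0069,0,0.06,230],[-0.0005,0.0069,0,0.06,230],[-0.0004,0.0060,0,0.052,230],[0,0,0,0,230]]'>/dev/null; python3 lev.py; python3 -m creep '[[0.0001,-0.0035,0,-0.03,230],[0.0001,-0.0069,0,-0.06,230],[0.0001,-0.0069,0,-0.06,230],[0.0001,-0.0069,0,-0.06,230],[0.0001,-0.0069,0,-0.06,230],[0.0001,-0.0069,0,-0.06,230],[0.0001,-0.0069,0,-0.06,230],[0.0001,-0.0060,0,-0.052,230],[0,0,0,0,230],[0,0,0,0,230]]'>/dev/null; python3 lev.py;python3 - <<'E'
from h import *
crop('side',300,215,100,75,7,'pics/s17.png')
E
python3 lev.py
```

```text
t 22.25 q 0.024 r 0.1145 z 0.0849 ty-mis 0.059 pull(fwd resist) -0.78 radial -5.01 Fz -1.43 op 0.0193
t 23.08 q 0.475 r 0.1146 z 0.0849 ty-mis 0.053 pull(fwd resist) -1.74 radial -0.74 Fz -2.50 op 0.0193
t 23.13 q 0.473 r 0.1146 z 0.0849 ty-mis 0.054 pull(fwd resist) -0.01 radial -1.35 Fz -2.65 op 0.0194
```

View pics/s17.png

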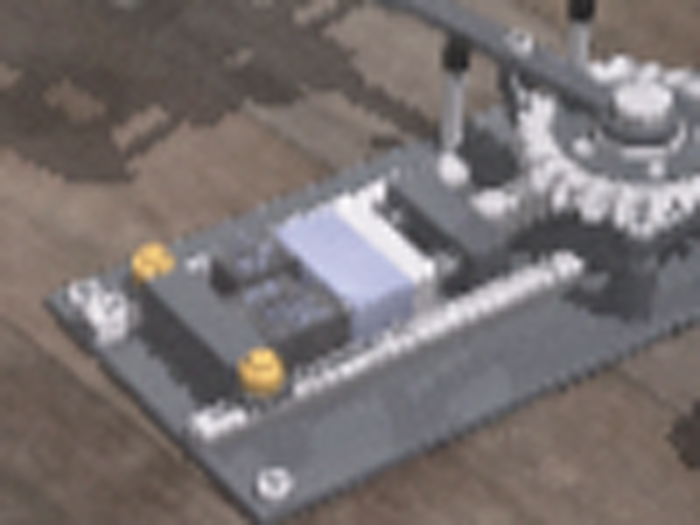

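```bash
python3 -m creep '[[-0.0003,0.0035,0.0002,0.03,230],[-0.0005,0.0069,0,0.06,230],[-0.0005,0.0069,0,0.06,230],[-0.0005,0.0069,0,0.06,230],[-0.0005,0.0069,0,0.06,230],[-0.0005,0.0069,0,0.06,230],[-0.0005,0.0069,0,0.06,230],[-0.0004,0.0060,0,0.052,230],[0,0,0,0,230]]'>/dev/null; python3 lev.py; python3 -m creep '[[0.0001,-0.0035,0,-0.03,230],[0.0001,-0.0069,0,-0.06,230],[0.0001,-0.0069,0,-0.06,230],[0.0001,-0.0069,0,-0.06,230],[0.0001,-0.0069,0,-0.06,230],[0.0001,-0.0069,0,-0.06,230],[0.0001,-0.0069,0,-0.06,230],[0.0001,-0.0062,0,-0.054,230],[0,0,0,0,230],[0,0,0,0,230]]'>/dev/null; python3 lev.py;python3 - <<'E'
from h import *
crop('side',300,215,100,75,7,'pics/s18.png')
E
python3 lev.py
```

```text
t 23.88 q 0.022 r 0.1145 z 0.0849 ty-mis 0.061 pull(fwd resist) -1.19 radial -4.62 Fz -1.44 op 0.0194
t 24.72 q 0.470 r 0.1146 z 0.0849 ty-mis 0.059 pull(fwd resist) 2.97 radial 0.62 Fz -3.09 op 0.0195
t 24.77 q 0.469 r 0.1146 z 0.0849 ty-mis 0.060 pull(fwd resist) 2.24 radial 0.37 Fz -1.70 op 0.0197
```

View pics/s18.png

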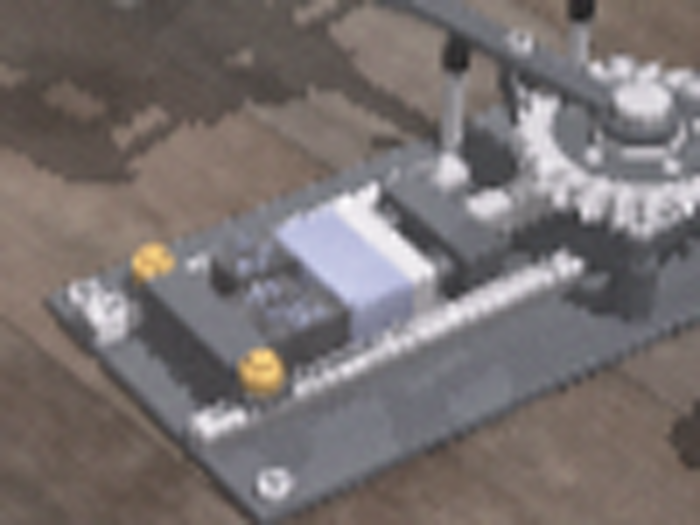

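```bash
python3 -m creep '[[-0.0003,0.0035,0,0.03,230],[-0.0005,0.0069,0,0.06,230],[-0.0005,0.0069,0,0.06,230],[-0.0005,0.0069,0,0.06,230],[-0.0005,0.0069,0,0.06,230],[-0.0005,0.0069,0,0.06,230],[-0.0005,0.0069,0,0.06,230],[-0.0004,0.0060,0,0.052,230],[0,0,0,0,230]]'>/dev/null; python3 lev.py; python3 -m creep '[[0.0001,-0.0035,0,-0.03,230],[0.0001,-0.0069,0,-0.06,230],[0.0001,-0.0069,0,-0.06,230],[0.0001,-0.0069,0,-0.06,230],[0.0001,-0.0069,0,-0.06,230],[0.0001,-0.0069,0,-0.06,230],[0.0001,-0.0069,0,-0.06,230],[0.0001,-0.0070,0,-0.060,230],[0,0,0,0,230],[0,0,0,0,230]]'>/dev/null; python3 lev.py;python3 - <<'E'
from h import *
crop('side',300,215,100,75,7,'pics/s19.png')
E
python3 lev.py
```

```text
t 25.52 q 0.024 r 0.1145 z 0.0849 ty-mis 0.062 pull(fwd resist) -1.86 radial -4.25 Fz -1.83 op 0.0193
t 26.35 q 0.476 r 0.1146 z 0.0849 ty-mis 0.063 pull(fwd resist) 6.62 radial -0.10 Fz -5.33 op 0.0192
t 26.40 q 0.474 r 0.1146 z 0.0849 ty-mis 0.064 pull(fwd resist) 5.13 radial -0.94 Fz -5.66 op 0.0197
```

```bash
python3 -m creep '[[-0.0003,0.0035,0,0.03,230],[-0.0005,0.0069,0,0.06,230],[-0.0005,0.0069,0,0.06,230],[-0.0005,0.0069,0,0.06,230],[-0.0005,0.0069,0,0.06,230],[-0.0005,0.0069,0,0.06,230],[-0.0005,0.0069,0,0.06,230],[-0.0004,0.0062,0,0.052,230],[0,0,0,0,230]]'>/dev/null; python3 lev.py; python3 -m creep '[[0.0001,-0.0035,0,-0.03,230],[0.0001,-0.0069,0,-0.06,230],[0.0001,-0.0069,0,-0.06,230],[0.0001,-0.0069,0,-0.06,230],[0.0001,-0.0069,0,-0.06,230],[0.0001,-0.0069,0,-0.06,230],[0.0001,-0.0069,0,-0.06,230],[0.0001,-0.0070,0,-0.060,230],[0,0,0,0,230],[0,0,0,0,230]]'>/dev/null; python3 lev.py;python3 - <<'E'
from h import *
crop('side',300,215,100,75,7,'pics/s20.png')
E
python3 lev.py
```

```text
t 27.15 q 0.031 r 0.1145 z 0.0849 ty-mis 0.062 pull(fwd resist) -0.82 radial -4.39 Fz -2.24 op 0.0195
t 27.98 q 0.477 r 0.1147 z 0.0849 ty-mis 0.070 pull(fwd resist) 8.10 radial -0.88 Fz -7.19 op 0.0192
t 28.03 q 0.476 r 0.1146 z 0.0849 ty-mis 0.072 pull(fwd resist) 8.53 radial -0.14 Fz -7.06 op 0.0190
```

View pics/s20.png

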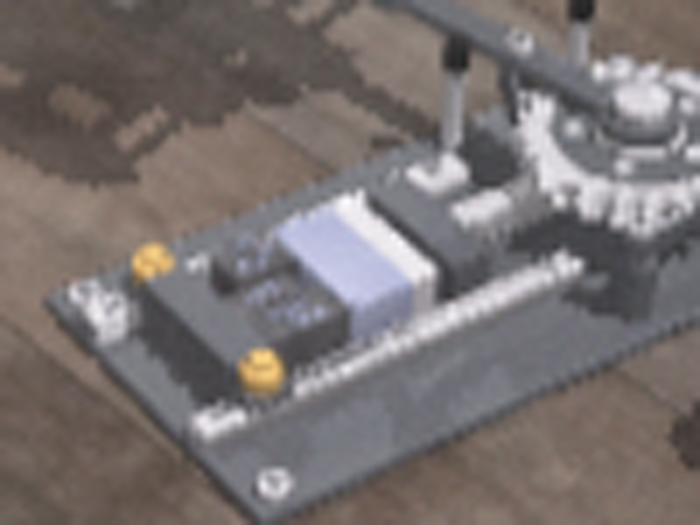

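```bash
python3 -m creep '[[-0.0003,0.0035,0,0.03,230],[-0.0005,0.0069,0,0.06,230],[-0.0005,0.0069,0,0.06,230],[-0.0003,0.0035,0,0.03,230],[0,0,0,0,230],[0,0,0,0,180],[0,0,0,0,120],[0,0,0,0,80],[0,0,0,0,80],[0,0,0,0,80]]'; python3 lev.py; python3 -m creep '[[0,0,-0.015,0,80],[0,0,-0.03,0,80],[0,0,-0.04,0,80],[0,0,-0.04,0,80],[0,0,0,0,80],[0,0,0,0,80]]';python3 - <<'E'
from h import *
crop('side',300,180,130,110,6,'pics/s21.png')
crop('top',190,150,170,140,4,'pics/t21.png')
E
python3 lev.py
```

```text
t: 28.87
tool_pos: [0.5288, 0.1208, 0.0853]
orientation: [0.834, 3.028, 0.0]
force: [-0.8, 0.3, 0.5]
opening: 0.0479
t 28.87 q 0.306 r 0.1142 z 0.0853 ty-mis 0.062 pull(fwd resist) -0.18 radial 0.85 Fz 0.50 op 0.0479
t: 29.37
tool_pos: [0.5309, 0.1211, 0.2139]
orientation: [0.833, 3.022, 0.004]
force: [-0.5, -0.1, -0.4]
opening: 0.064
t 29.47 q 0.308 r 0.1145 z 0.2094 ty-mis 0.060 pull(fwd resist) 0.59 radial 0.29 Fz -0.00 op 0.0640
```

View pics/s21.png

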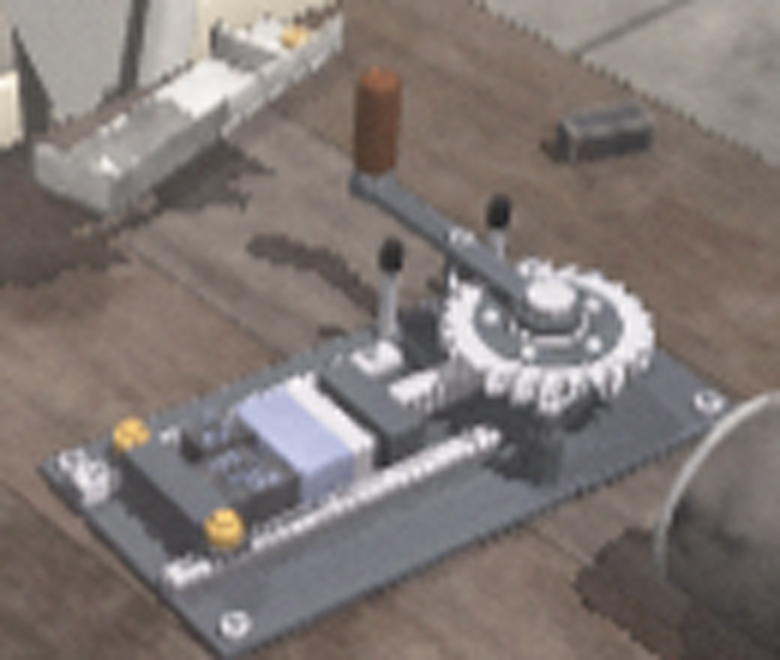

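View pics/t21.png

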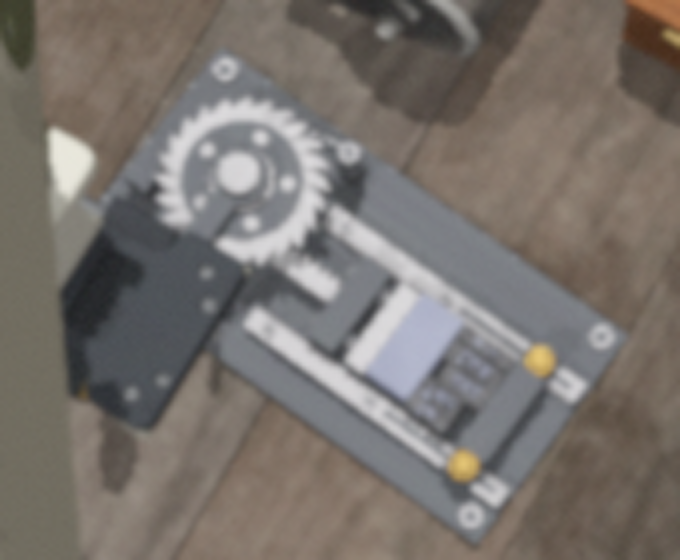

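```bash
python3 -c "
from plant import *
close_job();print(read_state()['t'])"
```

```text
the job is handed in; nothing more can be done
the job is handed in; nothing more can be done
```

The forme is locked up and the job is handed in, about 29.5 s into the 58 s allowed. `close_job` gives no verdict, so the result rests on my own last checks.

**Block:** I picked the elongated blue-grey block, at (438,273) in the top view and (267,336) in the side view. A 50 × 26 mm outline fitted it clearly better than 44 × 32 mm. I laid it flat between type and jaw and let go.

**Strokes:** I made one forward swing from the lever's starting position, then eight full strokes between lever angles of about 0.03 and 0.47 rad. The lever stayed clear of both stops. The pull near the front was about 0 N while free. Over the last three strokes it rose to about 2.6, then 5.9, then 8.3 N, which is inside the 7–11 N range.

**Last checks:**
- I eased the lever back to about 0.31 rad, where the pull fell to nearly zero. I then let go and raised the tool to z ≈ 0.21 m, clear of everything.
- The final pictures from both cameras show the block flat and square between type and jaw, with the type upright and the jaw still forward.
- I judged the stick, iron quoin, short block and wood block undisturbed from the pictures and the path taken; I did not measure them again at the end.

**Disagreements:**
- My first bed fit was about 8 mm out across the channel, because the plate is not centred on the channel. I corrected it from the rails before lowering the block.
- After that correction the two cameras still differed by about 2.5 mm.
- Single pull readings scattered by about 1 N. From the pull I estimate 80–90 N of clamping, but I could not measure it directly.

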